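Clamp brass tubes in the V-groove jig with its cam ring

ROBOT

A 6-joint arm with a two-finger parallel gripper is mounted at the origin on the work surface; the furniture and walls round the work are solid. World frame = base frame: x ahead of the robot, y to its left, z up, the work surface at z = 0. Lengths are in m, angles in degrees, forces in N, time in s.
With the tool pointing down it reaches from about 0.375 to 0.825 m from the base axis. Payload 5.5 kg.
Tool frame: the origin (TCP) lies on the mounting face of the last link; the fingertips stand 173 mm ahead of it and the grasp point (between the pads) lies 155 mm ahead of it; z points along the fingers, y is the line along which they close (so a half turn about z gives the same grasp; the last joint's range is limited). The gripper opens to 85 mm and grips with 20 to 120 N. Pads are 22 mm wide; open, the fingers measure 114 mm over their backs; the gripper's body (76 mm by 85 mm) begins 54 mm behind the grasp point. The pads swing forward as they close: fully open they stand 13 mm farther back than shut.
Start: joints at [74.485, 17.962, -2.699, 69.339, 0, 90], TCP at [0.16, 0.578, 0.405] pointing down, gripper open.
Joint ranges: [-152.73, 152.73], [-39.44, 99.34], [-58.76, 71.6], [-118.89, 123.64], [-81.53, 83.1], [-180, 180]. Speed limits (degrees/s): [136.94, 136.94, 172.46, 180, 180, 180].

INTERFACE

Orientations are given as [roll, pitch, yaw] about the fixed x, y, z axes, in that order (R = Rz(yaw) Ry(pitch) Rx(roll)).
In Python, from bench import env gives the robot as it stands. The module is installed in compiled form; this text tells all that it offers.
- The arm moves only by the tool apply_moves, never from a script. Its argument "commands" is one flat list of numbers, 5 for each row, row after row: the shift along the tool's x, y, z in units of 40 mm (1.0 is 40 mm), then the turn about the tool's z in units of 6 degrees (1.0 is 6 degrees), then the closure in counts, from 0 (fully open) to 255 (shut). In form: [tx, ty, tz, roll, claw, tx, ty, tz, roll, claw, ...]. A call has 1 to 8 rows; each row shifts and turns the commanded pose from where the row before left it, along the tool's axes as they then stand; what a row does not reach is not made up. A row lasts 1/8 s, in which the tool goes at most 62.5 mm and 10.7 degrees, less where a joint would pass 70% of its speed; a pose out of reach is approached as far as the arm can. A call is refused whole if a number of a shift passes 1 or a number of a turn 1, either way. A call with a gripper value outside its range is refused whole. The fingers move at their own pace and stop on an object; "force" is the grip in N (left out, the last holds). Time passes only in rows, so rows that do not move let the fingers close. It gives the time, the measured TCP pose, the force, the opening and the grip force at its end, in the units of the state.
- env.get_obs(): the state, without advancing time (a new reading comes with each control period).
- env.snapshot(name): name is "side" or "top" or "wrist"; returns a dict with "image" (384x512x3 uint8, blue, green, red), "camera_matrix" (3x3 intrinsics, pixels), "rvec" (rotation vector, rad) and "tvec" (3), from world to camera coordinates, as OpenCV has them; the wrist camera has in their place "T_tool_cam" (4x4, takes a point from camera to tool coordinates, whose origin is the TCP and whose axes are the flange's). Camera axes: x right, y down, z forward; pixel columns grow to the right and rows downward; lengths in m; the calibration is good to about 2 mm. A picture is of the moment at which its call begins: read the wrist's pose just before it. There is no depth.
- env.finish_job(): hands the job in; it is judged then, once.
Trained networks look in a picture, given as the dict that the camera call returned (one of the last four; its "shot" number tells which), for a name from the list of things; names that differ only in an ending like _2 or _b are one class to them, and where a whole thing is asked for, a point or a joint stands for the part that bears it (a point fixed in the world has none). Each returns a list of dicts, best first, with "p" (0 to 1); they miss things now and then, are a little off and sometimes report something else, mostly with a low value. They report only what shows in the picture. A call takes as long as a camera call.
- env.masks_of(picture, name): "region" (384x512 bool, what is visible of it) and "rect" ([left, top, width, height] in pixels, round what is visible of it).
- env.tip_of(picture, name): "point" ([column, row] in pixels: a listed point, or the origin of a listed thing).
The state is a dict: "clock": time; "qpos": joint angles; "joint_velocities": joint speeds; "joint_efforts": joint torques, N m; "eef_pos": TCP position; "orientation": TCP orientation; "wrist_force": force on the tool from outside, world axes, zero at the start; "moment": the same for the moment, N m; "opening": finger opening in m; "gripper_force": force on a finger pad.
Only numpy, scipy, OpenCV 4.12 (cv2) and the standard library are available. Lean on these libraries where they do the work, as an engineer would, in place of code of your own. Each camera call takes 0.05 s, during which the arm holds its last target. There are 200 camera calls.

TASK

Get all the round brass tubes from the wooden stock rack clamped in the V-groove jig for sawing. First turn the slim knurled ring on top of the jig's bridge counter-clockwise (seen from above) as far as it goes, which lifts the hold-down bar; then lay each tube in a groove of its own and push it along until its end touches the end stop; with every tube home, turn the ring back clockwise until it is fully shut, so that the bar holds the tubes. Take hold of the ring only, never of the fixed collars above and below it or of the bar itself, and leave the square copper bar and everything else on the bench where it is.

Things in the scene. Friction and masses are not known exactly. Their poses are not given: they have to be found in the camera images.
- jig: The tube jig, fixed to the bench: an aluminium block with three parallel V-grooves, an end stop, and a bridge over the stop end. Origin on the bench below the face of the end stop, under the middle groove; x along the grooves from stop to open end, z up. Jig sizes here are in this frame. Block x 0 to 145 mm, y -60 to 60, top z 33; its base plate is 156 mm wide and 6 mm thick.
- groove_mid (a point): Open end of the middle groove: jig x 145, y 0, z 33 mm, at the mouth of the V. The others run beside it at y -38 and +38 mm. All three are 90 degree Vs, 16 mm wide, 8 mm deep, straight from the stop to here. A 12 mm tube lying in one has its axis at z 33.5 mm and its top at z 39.5, so it stands 6.5 mm proud of the block; lay it held near the end that juts out.
- end_stop (a point): Middle of the face of the end stop, jig x 0, y 0, z 33.5 mm; the stop is an upright steel plate, x -12 to 0, y -60 to 60, top z 47 mm. A tube that is home has its end against it: mid-point at jig x 90 mm, its far end at x 180 mm, 35 mm beyond the block.
- bridge_top (a point): Middle of the top of the grey bridge (jig x 3, y 0, z 100 mm), which spans x -22 to 28, y -75 to 75 mm, on legs at y 61 to 73 mm on both sides. Tubes cannot be lowered into the grooves at x under 28 mm; they are laid further out and slid in below it.
- ring_axis (a point): Point on the upright axis of the cam ring, at the ring's mid-height, z 119 mm above the bench. The ring is a slim knurled dark steel ring on top of the bridge, 60 mm in diameter and 10 mm high (z 114 to 124 mm), between two fixed steel collars of 44 mm diameter; grip it across its diameter from above.
- lower_collar: Fixed collar under the cam ring, 44 mm diameter, z 100 to 113.5 mm, standing on the bridge top; origin at its underside on the ring axis. Not to be touched.
- upper_collar: Fixed collar above the cam ring, 44 mm diameter, z 124.5 to 134 mm, with a small cap to 136 mm; origin at its underside on the ring axis. Not to be touched.
- ring_mark (a point): White line on the top of the cam ring, 26 mm from its axis; it turns with the ring. It lies on the jig's +x side, against the black line of the upper collar, when the ring is fully shut. Round about: behind the ring a dark screen, 320 mm high, leans towards it; the grey drawer cabinet between rack and jig is 190 mm high; a saw hangs on the wall past the jig's open end.
- cam_ring (a joint): Angle of the cam ring in rad: 0 is shut (hold-down bar down), grows counter-clockwise seen from above, end of travel 2.2 (bar fully up). It turns with light friction (0.1 N m), stays where it is left and lifts the bar by 10.9 mm per rad.
- hold_bar: The hold-down bar, a black rubber bar across the grooves below the bridge, at jig x 6 to 16 mm, 112 mm long, 10 mm high; origin at the centre of its underside. Its underside is at z 36.5 mm with the ring shut and no tubes (a tube cannot pass), at 60 mm with the ring fully open. It is sprung, so it presses lightly on tubes under it when shut. It is worked by the ring only.
- stock_rack: Fixed wooden stock rack on which the tubes lie: two notched rails, 12 mm thick, at rack x -60 and +60 mm, top z 23 mm, on a base 5 mm thick; 150 x 176 mm in all. Origin under its centre, x along the tubes. Five V-notches at y -68, -34, 0, 34, 68 mm; a tube in a notch has its axis at z 22.5 mm and can be gripped between the rails.
- tube_a: A round brass tube, at first on the stock rack, 180 mm long, 12 mm diameter, 60 g; two or three such tubes are there. Origin on its skin at mid-length, x along the tube; it rolls easily and may have turned about its axis, so use the mid-point.
- tube_a_mid (a point): Mid-point of tube_a on its axis (z 22.5 mm in the rack, 6 mm on the bench); x along the tube, both ends are alike and 90 mm away.
- tube_b: A round brass tube, at first on the stock rack, 180 mm long, 12 mm diameter, 60 g; two or three such tubes are there. Origin on its skin at mid-length, x along the tube; it rolls easily and may have turned about its axis, so use the mid-point.
- tube_b_mid (a point): Mid-point of tube_b on its axis (z 22.5 mm in the rack, 6 mm on the bench); x along the tube, both ends are alike and 90 mm away.
- tube_c: A round brass tube, at first on the stock rack, 180 mm long, 12 mm diameter, 60 g; two or three such tubes are there. Origin on its skin at mid-length, x along the tube; it rolls easily and may have turned about its axis, so use the mid-point.
- tube_c_mid (a point): Mid-point of tube_c on its axis (z 22.5 mm in the rack, 6 mm on the bench); x along the tube, both ends are alike and 90 mm away.
- copper_bar: Bystander: square copper bar, 160 x 9 x 9 mm, lying on the mat; origin at the centre of its underside, x along it. Not one of the tubes: leave it.
- loupe: Bystander: folding loupe, 30 x 65 x 18 mm; origin under its centre.
- flux_bottle: Bystander: small brown dropper bottle standing, 34 mm across, 102 mm high; origin under its centre.
- polish: Bystander: small round pot with a red lid, 58 mm across, 50 mm high; origin under its centre.

How it is judged:
By the outcome, as a careful person would: the job done as asked, in the order asked, and still so for the second after the job is handed in, with the robot touching nothing.
Of tube_a, tube_b, tube_c only 2 to 3 are there at a start; the rules pass over those that are not, and their reading is None.
At some moment in a run one of tube_a, tube_b, tube_c may be knocked a few centimetres aside while the robot is not near it.
Once in a run the grip may slacken for a moment while it holds something.
It also fails if it takes over 210 s, if anything falls off the work surface, if the arm or the gripper's body presses on something with over 40 N, if the wrist force passes 120 N, or if a joint passes its speed limit or range.

## Working session

There is one attempt and no reset: what is moved stays moved. The work goes in short steps, Python scripts to look and compute and a tool call to move; the robot and the scene stay as the last step left them, time stands still between calls to the robot, and variables do not carry over. Pictures are saved under pics/ and viewed, at most 14 in all, crops included, and the job is handed in when it is done.

Besides the shell and the picture viewer there is one more tool, called after "Call:" as name(argument=value, ...) on one line, values as JSON. apply_moves: Moves the arm, as the interface text tells. Its arguments: {"type":"object","properties":{"commands":{"type":"array","items":{"type":"number"}},"force":{"type":"number"}},"required":["commands"]}

```bash
mkdir -p pics
cat > h.py <<'E'
import numpy as np, cv2
from bench import env
from scipy.spatial.transform import Rotation as R
def cam(s,obs=None):
    K=np.array(s["camera_matrix"],float)
    if "rvec" in s:
        Rm=cv2.Rodrigues(np.array(s["rvec"],float))[0]; t=np.array(s["tvec"],float).ravel()
        return K,Rm.T,-Rm.T@t
    T=np.array(s["T_tool_cam"]); Rw=R.from_euler('xyz',obs["orientation"],degrees=True).as_matrix()
    return K,Rw@T[:3,:3],Rw@T[:3,3]+np.array(obs["eef_pos"])
def shot(n):
    o=env.get_obs(); s=env.snapshot(n); return s,cam(s,o)
def onz(c,px,z):
    K,A,p=c; d=A@np.linalg.solve(K,[px[0],px[1],1.]); return p+d*(z-p[2])/d[2]
def proj(c,X):
    K,A,p=c; v=K@(A.T@(np.array(X,float)-p)); return v[:2]/v[2]
E
python3 - <<'E'
from h import *
o=env.get_obs(); print(o)
names={"groove_mid":.033,"end_stop":.0335,"bridge_top":.1,"ring_axis":.119,"ring_mark":.124,"upper_collar":.1245,"stock_rack":0,"tube_a_mid":.0225,"copper_bar":0,"jig":0,"flux_bottle":0,"polish":0,"loupe":0}
ims=[]
for n in ("top","side","wrist"):
    s,c=shot(n); print(n,"cam",c[2].round(3),"axis",c[1][:,2].round(2))
    cv2.imwrite(f"pics/{n}0.png",s["image"])
    for k,z in names.items():
        for d in env.tip_of(s,k)[:4 if 'tube' in k else 1]:
            print(k,round(d["p"],2),np.round(d["point"],1),onz(c,d["point"],z).round(4))
E
```

```text
{'clock': 0.0, 'qpos': array([ 7.44819821e+01,  1.80035668e+01, -2.75620943e+00,  6.93362644e+01,
       -9.02966264e-04,  8.99997299e+01]), 'joint_velocities': array([-0.03165071,  0.01969737, -0.06960766,  0.03180367, -0.06786483,
       -0.03454888]), 'joint_efforts': array([ 1.12433474e-03, -5.39585602e+01,  3.39752698e+01,  1.91560626e-02,
        2.12939852e-05, -1.16607336e-05]), 'eef_pos': array([0.16045289, 0.57785943, 0.40382565]), 'orientation': array([-1.79903959e+02,  9.02512194e-04,  1.64482254e+02]), 'wrist_force': array([-0.90393724,  0.00114439, -0.20945524]), 'moment': array([-0.01204009, -0.00288098,  0.02234045]), 'gripper_force': 0.0, 'opening': 0.08555349674594327}
top cam [1.530e-01 1.000e-03 1.499e+00] axis [ 0.2   0.   -0.98]
groove_mid 0.8 [155.9 207.1] [0.3891 0.3454 0.033 ]
end_stop 0.96 [186.7 177.4] [0.4957 0.2463 0.0335]
bridge_top 0.68 [181.1 173.3] [0.4936 0.2545 0.1   ]
ring_axis 0.91 [175.9 170.5] [0.4979 0.2686 0.119 ]
ring_mark 0.6 [176.2 176.2] [0.4776 0.2654 0.124 ]
upper_collar 0.48 [179.  173.5] [0.4868 0.2568 0.1245]
stock_rack 0.68 [345.  19
[... 446 characters left out ...]
0.033 ]
end_stop 0.27 [336.8 311.1] [ 0.5959 -0.3429  0.0335]
bridge_top 0.58 [267.9 141.1] [0.4924 0.2557 0.1   ]
ring_axis 0.48 [270.9 134.6] [0.5023 0.2648 0.119 ]
upper_collar 0.5 [270.5 132.1] [0.5013 0.2714 0.1245]
stock_rack 0.65 [265.8 311.8] [ 0.4427 -0.3154  0.    ]
tube_a_mid 0.96 [301.5 305.5] [ 0.5226 -0.3177  0.0225]
copper_bar 0.81 [191.6 307.5] [ 0.2729 -0.296  -0.    ]
jig 0.19 [270.4 310. ] [ 0.4536 -0.3112  0.    ]
flux_bottle 0.58 [342.7 292.5] [ 0.6316 -0.2714  0.    ]
polish 0.85 [334.6 315.2] [ 0.5985 -0.3316  0.    ]
loupe 0.64 [262.6 309. ] [ 0.4359 -0.3077  0.    ]
wrist cam [0.089 0.598 0.373] axis [ 0.28 -0.08 -0.96]
loupe 0.72 [ 70.9 296.1] [0.2661 0.2978 0.    ]
```

Run:
```python
import cv2
a=cv2.imread("pics/top0.png");b=cv2.imread("pics/side0.png")
t=cv2.resize(a[110:270,110:400],(800,441),interpolation=cv2.INTER_CUBIC); cv2.imwrite("pics/t1.png",t)
cv2.imwrite("pics/s1.png",cv2.resize(b[50:350,100:500],(800,600),interpolation=cv2.INTER_CUBIC))
```

```text
(no output)
```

View pics/t1.png

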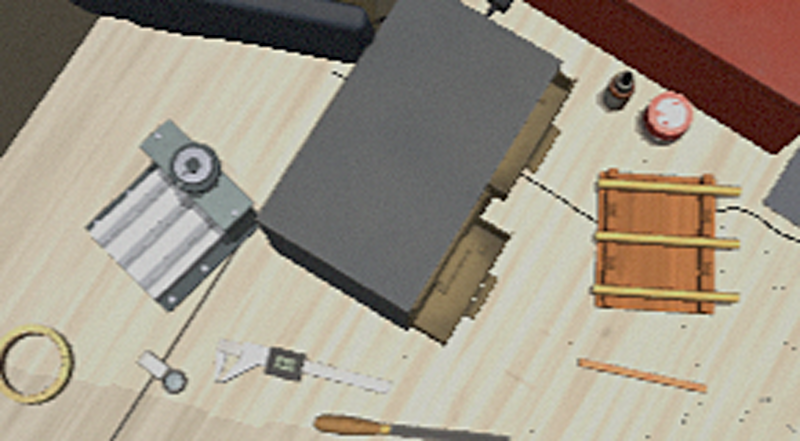

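View pics/s1.png

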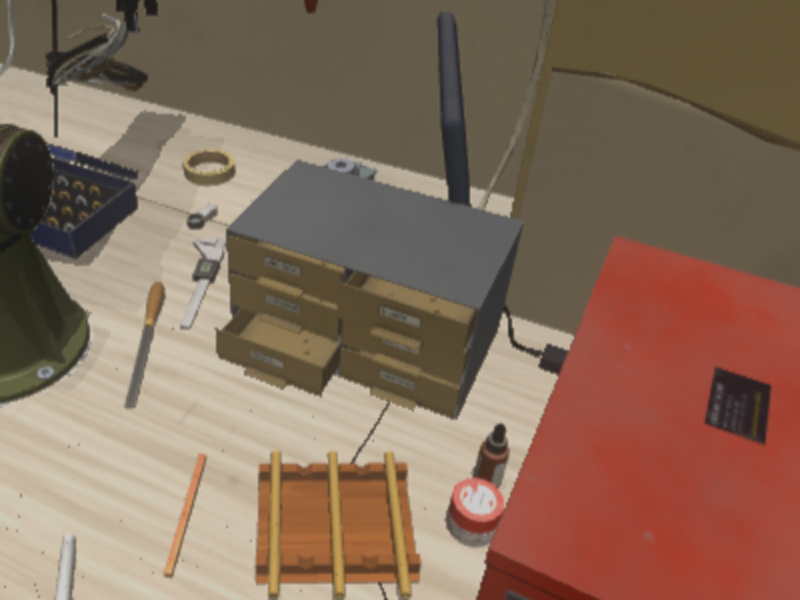

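The top view shows three brass tubes across the rack (about px (352,175) in the full frame), the copper bar below it, the cabinet in the middle, and the jig with its ring at (176,170). In the side view the cabinet hides the jig and the three tubes lie parallel on the rack. Next I move above the ring for a close look.

Call:
apply_moves(commands=[-0.93, -0.48, 0, 0, 0, -0.93, -0.48, 0, 0, 0, -0.93, -0.48, 0, 0, 0, -0.93, -0.48, 0, 0, 0, -0.93, -0.48, 0, 0, 0, -0.93, -0.48, 0, 0, 0, -0.93, -0.48, 0, 0, 0, -0.93, -0.48, 0, 0, 0], force=40)

```text
clock: 3.1
eef_pos: [0.4071, 0.3495, 0.4049]
orientation: [180.0, 0.0, 164.5]
wrist_force: [0.6, -0.6, 0.6]
opening: 0.0855
gripper_force: 0.0
```

Run:
```python
from h import *
s,c=shot("wrist"); print(env.get_obs()["eef_pos"],"cam",c[2].round(3),"axis",c[1][:,2].round(2))
cv2.imwrite("pics/w1.png",s["image"])
for k,z in {"groove_mid":.033,"end_stop":.0335,"bridge_top":.1,"ring_axis":.119,"ring_mark":.124,"upper_collar":.1245,"lower_collar":.1,"jig":0}.items():
    for d in env.tip_of(s,k)[:1]: print(k,round(d["p"],2),np.round(d["point"],1),onz(c,d["point"],z).round(4))
```

```text
[0.40974556 0.34692528 0.40484125] cam [0.336 0.369 0.373] axis [ 0.28 -0.08 -0.96]
groove_mid 0.73 [259.3 158. ] [0.3967 0.3562 0.033 ]
end_stop 0.82 [198.2 265.4] [0.4986 0.2551 0.0335]
bridge_top 0.79 [187.8 294.8] [0.494  0.2579 0.1   ]
ring_axis 0.66 [179.4 311. ] [0.4969 0.2529 0.119 ]
ring_mark 0.82 [190.5 291. ] [0.4771 0.2712 0.124 ]
upper_collar 0.8 [181.  311.1] [0.4939 0.2567 0.1245]
jig 0.93 [201.5 250.1] [0.4955 0.2546 0.    ]
```

View pics/w1.png

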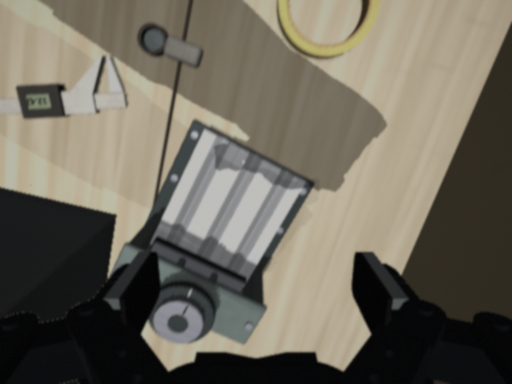

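The wrist view shows the jig. The ring is at about (180,312), with the white mark at (190,291) on the groove side, so it is shut. The cabinet corner is at the left, at (115,213). Next I centre over the ring.

Call:
apply_moves(commands=[-0.88, -0.53, 0, 0, 0, -0.88, -0.53, 0, 0, 0, -0.88, -0.53, 0, 0, 0, 0, 0, 0, 1, 0, 0, 0, 0, 1, 0, 0, 0, 0, 1, 0, 0, 0, 0, 1, 0, 0, 0, 0, 1, 0])

```text
clock: 4.55
eef_pos: [0.4905, 0.2617, 0.4047]
orientation: [-180.0, -0.0, 134.4]
wrist_force: [-0.5, -0.3, -0.3]
opening: 0.0853
gripper_force: 0.0
```

Call:
apply_moves(commands=[0, 0, 0, 1, 0, 0, 0, 0, 1, 0, 0, 0, 0, 1, 0, 0, 0, 0, 0, 0, 0, 0, 0, 0, 0])

```text
clock: 5.18
eef_pos: [0.4907, 0.2614, 0.4047]
orientation: [-180.0, -0.0, 116.6]
wrist_force: [-0.2, 0.4, -0.1]
opening: 0.0854
gripper_force: 0.0
```

```bash
cat >> h.py <<'E'
def rel(o,X,yaw=None):
    "units of tool shift (40 mm) from measured pose to world xyz"
    Rw=R.from_euler('xyz',o["orientation"],degrees=True).as_matrix()
    return ((Rw.T@(np.array(X)-o["eef_pos"]))/.04).round(3)
E
python3 - <<'E'
from h import *
s,c=shot("wrist"); o=env.get_obs(); print(o["eef_pos"],o["orientation"],o["qpos"].round(1),"cam",c[2].round(3))
cv2.imwrite("pics/w2.png",s["image"])
for k,z in {"groove_mid":.033,"end_stop":.0335,"bridge_top":.1,"ring_axis":.119,"ring_mark":.124,"upper_collar":.1245,"lower_collar":.1,"jig":0}.items():
    for d in env.tip_of(s,k)[:1]: print(k,round(d["p"],2),np.round(d["point"],1),onz(c,d["point"],z).round(4))
for k,z in {"upper_collar":.136,"cam_ring":.124}.items():
    for d in env.masks_of(s,k)[:1]:
        l,t,w,h=d["rect"]; print(k,d["p"],d["rect"],onz(c,(l+w/2,t+h/2),z).round(4))
s,c=shot("top"); print("cab",onz(c,(205,190.5),.19))
E
```

```text
[0.49073087 0.2612642  0.40465693] [-1.79994765e+02 -6.61332021e-04  1.16593468e+02] [28.  13.2 -9.  67.8  0.  91.4] cam [0.457 0.327 0.373]
groove_mid 0.88 [207.6  37.4] [0.393  0.3539 0.033 ]
end_stop 0.62 [260.1 174.9] [0.4975 0.2575 0.0335]
bridge_top 0.81 [258.2 190.1] [0.4943 0.2583 0.1   ]
ring_axis 0.62 [258.6 170.3] [0.4847 0.2777 0.119 ]
ring_mark 0.88 [244.1 176.7] [0.4763 0.2691 0.124 ]
upper_collar 0.79 [260.3 203.4] [0.4974 0.2554 0.1245]
jig 0.58 [259.6 169.3] [0.4979 0.2563 0.    ]
upper_collar 0.59 [233.9, 177.9, 55.1, 57.6] [0.4976 0.2567 0.136 ]
cam_ring 0.89 [225.8, 166.3, 74.1, 74.6] [0.4994 0.256  0.124 ]
cab [0.41936483 0.16160957 0.19      ]
```

View pics/w2.png

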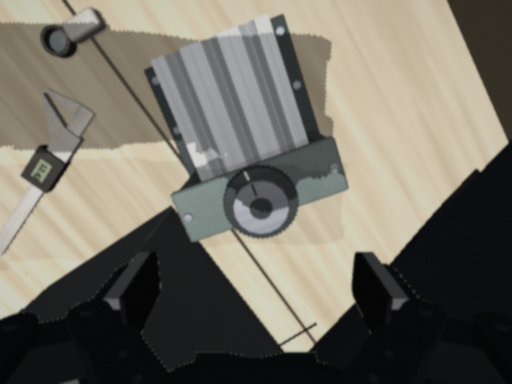

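Run:
```python
from h import *
s,c=shot("wrist"); o=env.get_obs()
for px in [(505,145),(420,240),(350,310),(318,342)]:
    print(px,[onz(c,px,z)[:2].round(3) for z in (0,.1,.2,.32)])
for px in [(171,210),(280,345)]: print("cab",px,onz(c,px,.19).round(3))
s,c=shot("top")
cv2.imwrite("pics/t2.png",cv2.resize(s["image"][70:230,120:260],(700,800)))
print(rel(o,[.498,.256,.3]))
```

```text
(505, 145) [array([0.735, 0.405]), array([0.66 , 0.384]), array([0.586, 0.363]), array([0.497, 0.338])]
(420, 240) [array([0.716, 0.265]), array([0.647, 0.281]), array([0.578, 0.298]), array([0.495, 0.318])]
(350, 310) [array([0.691, 0.139]), array([0.629, 0.189]), array([0.566, 0.24 ]), array([0.491, 0.3  ])]
(318, 342) [array([0.678, 0.076]), array([0.619, 0.143]), array([0.56, 0.21]), array([0.489, 0.291])]
cab (171, 210) [0.442 0.247 0.19 ]
cab (280, 345) [0.544 0.19  0.19 ]
[-0.189  0.103  2.618]
```

```bash
python3 -c "
import cv2
i=cv2.imread('pics/t2.png'); cv2.imwrite('pics/t2.png',cv2.resize(i,(525,600)))"
```

```text
(no output)
```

View pics/t2.png

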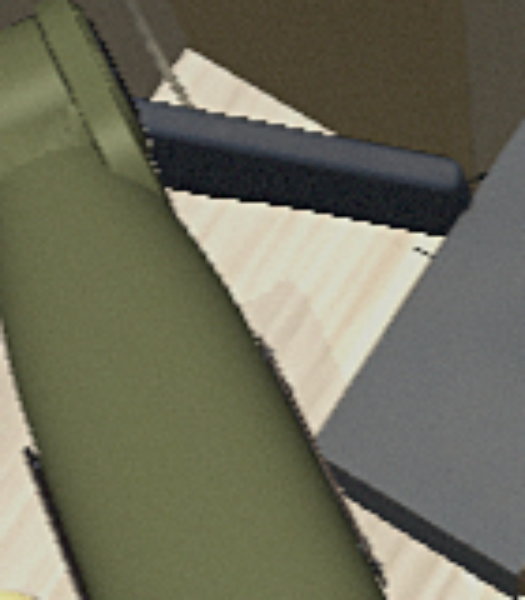

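Run:
```python
from h import *
s,c=shot("top")
for n,l in {"low":[(165,120.7),(198,126.5),(231,132.7)],"mid":[(165,108.5),(240,118)],"hi":[(160,97),(242,112)]}.items():
  for px in l: print(n,px,[onz(c,px,z)[:2].round(3) for z in (0,.1,.2,.32)])
```

```text
low (165, 120.7) [array([0.713, 0.343]), array([0.675, 0.32 ]), array([0.638, 0.297]), array([0.593, 0.27 ])]
low (198, 126.5) [array([0.694, 0.222]), array([0.658, 0.207]), array([0.622, 0.192]), array([0.578, 0.175])]
low (231, 132.7) [array([0.673, 0.102]), array([0.639, 0.095]), array([0.604, 0.088]), array([0.562, 0.08 ])]
mid (165, 108.5) [array([0.76 , 0.346]), array([0.719, 0.323]), array([0.679, 0.3  ]), array([0.63 , 0.272])]
mid (240, 118) [array([0.73 , 0.071]), array([0.692, 0.066]), array([0.653, 0.062]), array([0.607, 0.056])]
hi (160, 97) [array([0.804, 0.367]), array([0.76 , 0.343]), array([0.717, 0.318]), array([0.665, 0.289])]
hi (242, 112) [array([0.754, 0.064]), array([0.714, 0.06 ]), array([0.674, 0.056]), array([0.626, 0.051])]
```

The top view shows the screen (px (165..240, 97..130)) well beyond the ring. It is about 125 mm clear at its top edge, and the cabinet is about 119 mm clear. Next I go down on the ring and grip it.

Call:
apply_moves(commands=[-0.19, 0.1, 0.6, 0, 0, 0, 0, 0.7, 0, 0, 0, 0, 0.7, 0, 0, 0, 0, 0.7, 0, 0, 0, 0, 0.65, 0, 0, 0, 0, 0, 0, 0, 0, 0, 0, 0, 30, 0, 0, 0, 0, 60], force=40)

```text
clock: 6.92
eef_pos: [0.4985, 0.2563, 0.2721]
orientation: [179.9, 0.0, 116.5]
wrist_force: [0.3, 0.1, 0.2]
opening: 0.0657
gripper_force: 0.0
```

Call:
apply_moves(commands=[0, 0, 0, 0, 90, 0, 0, 0, 0, 120, 0, 0, 0, 0, 120, 0, 0, 0, 0, 120, 0, 0, 0, 0, 120])

```text
clock: 7.55
eef_pos: [0.4978, 0.2559, 0.2722]
orientation: [180.0, -0.0, 116.5]
wrist_force: [-4.2, -0.9, 7.4]
opening: 0.0586
gripper_force: 41.8
```

Run:
```python
from h import *
s,c=shot("wrist"); o=env.get_obs(); print(o)
cv2.imwrite("pics/w3.png",s["image"])
```

```text
{'clock': 7.6, 'qpos': array([ 2.72092924e+01,  1.86989006e+01, -1.97804599e+01,  5.14761395e+01,
        3.00716780e-03,  9.07250089e+01]), 'joint_velocities': array([ 0.10582593,  0.02143553, -0.02065738, -0.01474528,  0.03606186,
       -0.00285055]), 'joint_efforts': array([-2.23524089e-02, -4.79662228e+01,  3.01709640e+01, -1.79642133e+00,
       -1.79759308e-02, -1.53371226e-02]), 'eef_pos': array([0.49776075, 0.25592563, 0.27225077]), 'orientation': array([ 1.79955542e+02, -3.57000521e-03,  1.16484286e+02]), 'wrist_force': array([-2.39354561, -1.54781299,  6.83406859]), 'moment': array([-0.39771464,  0.81335095,  0.01324462]), 'gripper_force': 41.78149223327637, 'opening': 0.05860456519964446}
```

View pics/w3.png

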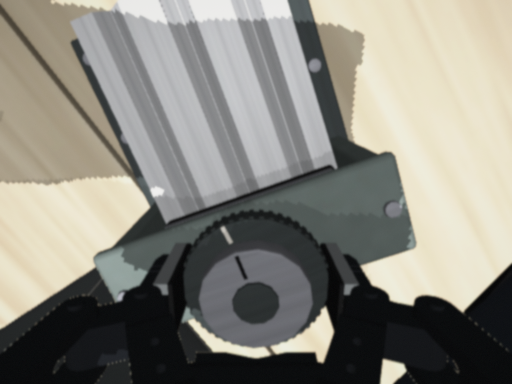

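The ring is gripped across its diameter. The white mark at (226,235) lines up with the black collar line at (241,267). Next I turn it counter-clockwise.

Call:
apply_moves(commands=[0, 0, 0, -1, 120, 0, 0, 0, -1, 120, 0, 0, 0, -1, 120, 0, 0, 0, -1, 120, 0, 0, 0, -1, 120, 0, 0, 0, -1, 120, 0, 0, 0, -1, 120, 0, 0, 0, -1, 120])

```text
clock: 8.6
eef_pos: [0.4974, 0.2555, 0.2722]
orientation: [-180.0, 0.0, 164.7]
wrist_force: [-5.5, -3.7, 10.0]
opening: 0.0586
gripper_force: 42.1
```

Call:
apply_moves(commands=[0, 0, 0, -1, 120, 0, 0, 0, -1, 120, 0, 0, 0, -1, 120, 0, 0, 0, -1, 120, 0, 0, 0, -1, 120, 0, 0, 0, -1, 120, 0, 0, 0, -1, 120, 0, 0, 0, -1, 120])

```text
clock: 9.6
eef_pos: [0.4975, 0.255, 0.2722]
orientation: [-179.9, -0.1, -147.4]
wrist_force: [-4.1, -6.3, 9.6]
opening: 0.0585
gripper_force: 42.1
```

Run:
```python
from h import *
s,c=shot("wrist"); o=env.get_obs(); print(o["moment"],o["wrist_force"],o["orientation"],o["opening"])
d=env.tip_of(s,"ring_mark"); print(d[:2])
if d: print(onz(c,d[0]["point"],.124))
```

```text
[-1.30908386  0.91649348  0.07919709] [-5.01835782 -5.67971229  9.9067306 ] [-1.79873242e+02 -6.21588630e-02 -1.47158933e+02] 0.05855703907959184
[{'point': [224.8, 236.7], 'p': 0.77}]
[0.48536529 0.23282289 0.124     ]
```

Turning with the hand as expected, 96° so far. I turn the remaining 30° plus a little to reach the end.

Call:
apply_moves(commands=[0, 0, 0, -1, 120, 0, 0, 0, -1, 120, 0, 0, 0, -1, 120, 0, 0, 0, -1, 120, 0, 0, 0, -1, 120, 0, 0, 0, -0.6, 120, 0, 0, 0, -0.3, 120, 0, 0, 0, 0, 120])

```text
clock: 10.7
eef_pos: [0.499, 0.2572, 0.2723]
orientation: [-179.9, 0.3, -112.1]
wrist_force: [1.5, 4.6, -0.5]
opening: 0.0584
gripper_force: 44.2
```

Run:
```python
from h import *
s,c=shot("wrist"); o=env.get_obs(); print(o["moment"],o["wrist_force"],o["orientation"],o["opening"])
d=env.tip_of(s,"ring_mark"); print(d[:2])
if d: print(onz(c,d[0]["point"],.124))
```

```text
[ 1.04553    -0.30135376 -0.2296273 ] [0.87871949 5.37980293 0.37663408] [-179.92356181    0.28581731 -112.10481605] 0.058352246886458514
[{'point': [234.2, 223.2], 'p': 0.89}]
[0.49634465 0.22940267 0.124     ]
```

Call:
apply_moves(commands=[0, 0, 0, 0, 60, 0, 0, 0, 0, 20, 0, 0, 0, 0, 0, 0, 0, 0, 0, 0, 0, 0, -0.5, 0, 0, 0, 0, -1, 0, 0, 0, 0, -1, 0, 0, 0, 0, -0.8, 0, 0])

```text
clock: 11.8
eef_pos: [0.4979, 0.2559, 0.4044]
orientation: [-180.0, 0.0, -112.1]
wrist_force: [0.8, 1.1, 0.3]
opening: 0.0846
gripper_force: 0.0
```

Run:
```python
from h import *
s,c=shot("wrist"); o=env.get_obs(); print(o["clock"],o["eef_pos"],o["orientation"],o["qpos"].round(1))
cv2.imwrite("pics/w4.png",s["image"])
for k,z in {"groove_mid":.033,"end_stop":.0335,"bridge_top":.1,"ring_axis":.119,"ring_mark":.124,"upper_collar":.1245}.items():
    for d in env.tip_of(s,k)[:1]: print(k,round(d["p"],2),np.round(d["point"],1),onz(c,d["point"],z).round(4))
for k,z in {"upper_collar":.136,"cam_ring":.124}.items():
    for d in env.masks_of(s,k)[:1]:
        l,t,w,h=d["rect"]; print(k,d["p"],d["rect"],onz(c,(l+w/2,t+h/2),z).round(4))
for n in ("top","side"):
  s,c=shot(n)
  for d in env.tip_of(s,"tube_a_mid")[:4]: print(n,round(d["p"],2),np.round(d["point"],1),onz(c,d["point"],.0225).round(4))
  for d in env.masks_of(s,"tube_a")[:4]:
    p=np.argwhere(d["region"])[:,::-1].astype(np.float32); (l,t,w,h)=d["rect"]
    r=cv2.fitLine(p,cv2.DIST_L2,0,.01,.01).ravel(); u=r[:2]; k=(p-r[2:])@u
    e=[onz(c,r[2:]+u*q,.0225) for q in (k.min(),k.max())]
    print(" mask",round(d["p"],2),np.round((e[0]+e[1])/2,4),np.linalg.norm(e[0]-e[1]).round(3),np.degrees(np.arctan2(*(e[1]-e[0])[1::-1])).round(1))
```

```text
11.85 [0.49876783 0.25637467 0.40864129] [-179.74921346    0.28375064 -112.11707887] [ 27.2  13.4  -8.2  68.   -0.  -40.7]
groove_mid 0.75 [379.9 214.9] [0.3905 0.355  0.033 ]
bridge_top 0.91 [260.6 182.3] [0.4927 0.2548 0.1   ]
ring_axis 0.57 [252.6 190.3] [0.4995 0.2539 0.119 ]
ring_mark 0.85 [246.6 163.2] [0.495  0.2308 0.124 ]
upper_collar 0.87 [258.  193.8] [0.496  0.2567 0.1245]
upper_collar 0.7 [217.0, 150.4, 76.9, 76.6] [0.4951 0.2491 0.136 ]
cam_ring 0.81 [219.9, 154.5, 72.1, 71.6] [0.4965 0.2536 0.124 ]
top 0.49 [351.8 175. ] [ 0.5223 -0.3273  0.0225]
top 0.45 [351.7 196.1] [ 0.4472 -0.3257  0.0225]
 mask 0.68 [ 0.3778 -0.3187  0.0225] 0.178 -92.2
 mask 0.55 [ 0.4459 -0.3231  0.0225] 0.173 -92.2
 mask 0.53 [ 0.5136 -0.3296  0.0225] 0.171 -92.2
side 0.86 [297.3 308.5] [ 0.5119 -0.325   0.0225]
 mask 0.95 [ 0.3768 -0.3178  0.0225] 0.179 87.8
 mask 0.8 [ 0.513  -0.3267  0.0225] 0.184 -92.2
 mask 0.59 [ 0.4451 -0.3232  0.0225] 0.184 -92.1
```

View pics/w4.png

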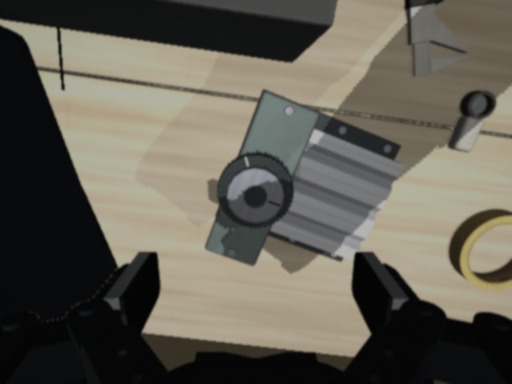

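The ring is open: the white mark at (246,163) is about 130° from the collar line at (275,203). The grooves run to the right of the bridge. I check the surroundings near the rack and the saw.

Run:
```python
import cv2,numpy as np
a=cv2.imread("pics/top0.png");b=cv2.imread("pics/side0.png")
t=cv2.resize(a[110:270,310:480],(340,320)); m=np.zeros((384,512+288,3),np.uint8); m[:,:512]=b; m[:271,512:]=cv2.resize(t,(288,271)); cv2.imwrite("pics/m.png",m)
```

```text
(no output)
```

View pics/m.png

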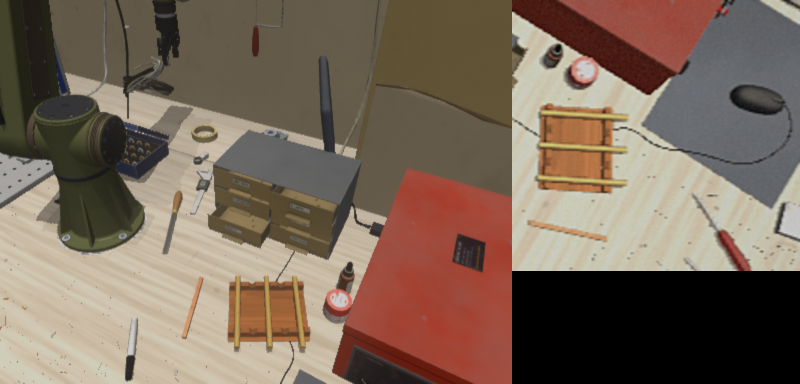

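Call:
apply_moves(commands=[0, 0, 0, -1, 160, 0, 0, 0, -1, 160, 0, 0, 0, -1, 160, 0, 0, 0, -0.31, 160])

```text
clock: 13.05
eef_pos: [0.4979, 0.256, 0.4027]
orientation: [-180.0, 0.0, -92.2]
wrist_force: [-0.2, 0.6, 0.2]
opening: 0.0318
gripper_force: 0.0
```

Run:
```python
from h import *
o=env.get_obs(); print(o["eef_pos"],o["orientation"],o["opening"]); print(rel(o,[.47,-.1,.405]),rel(o,[.44,-.33,.405]))
```

```text
[0.49788326 0.25597433 0.40268918] [-1.79999531e+02  2.52501998e-03 -9.22201136e+01] 0.03177204284365218
[ 8.92   0.352 -0.058] [14.694  0.878 -0.058]
```

The montage shows the rack, with the red toolbox close beyond its far-right corner at side px (345,360). The grey thing is only a flat mat, and the saw hangs on the far wall at side px (255,40). I locate the toolbox edges before going down there.

Call:
apply_moves(commands=[0.9, 0.04, 0, 0, 160, 0.9, 0.04, 0, 0, 160, 0.9, 0.04, 0, 0, 160, 0.9, 0.04, 0, 0, 160, 0.9, 0.04, 0, 0, 160, 0.9, 0.04, 0, 0, 160, 0.9, 0.04, 0, 0, 160, 0.9, 0.04, 0, 0, 160])

```text
clock: 14.05
eef_pos: [0.4735, -0.0324, 0.4029]
orientation: [-180.0, -0.0, -92.3]
wrist_force: [1.3, -0.2, -0.5]
opening: 0.0319
gripper_force: 0.0
```

Call:
apply_moves(commands=[0.9, 0.04, 0, 0, 160, 0.9, 0.04, 0, 0, 160, 0.9, 0.04, 0, 0, 160, 0.9, 0.04, 0, 0, 160, 0.9, 0.04, 0, 0, 160, 0, 0, 0, 0, 160, 0, 0, 0, 0, 160])

```text
clock: 14.92
eef_pos: [0.4586, -0.2106, 0.4026]
orientation: [180.0, 0.0, -92.3]
wrist_force: [0.4, 0.3, 0.4]
opening: 0.0317
gripper_force: 0.0
```

Run:
```python
from h import *
s,c=shot("wrist"); o=env.get_obs(); print(o["clock"],o["eef_pos"],o["orientation"],o["qpos"].round(1))
cv2.imwrite("pics/w5.png",s["image"])
for k,z in {"stock_rack":0,"tube_a_mid":.0225}.items():
    for d in env.tip_of(s,k)[:3]: print(k,round(d["p"],2),np.round(d["point"],1),onz(c,d["point"],z).round(4))
for d in env.masks_of(s,"tube_a")[:4]:
    p=np.argwhere(d["region"])[:,::-1].astype(np.float32)
    r=cv2.fitLine(p,cv2.DIST_L2,0,.01,.01).ravel(); u=r[:2]; k=(p-r[2:])@u
    e=[onz(c,r[2:]+u*q,.0225) for q in (k.min(),k.max())]
    print(" mask",round(d["p"],2),np.round((e[0]+e[1])/2,4),np.linalg.norm(e[0]-e[1]).round(3),np.degrees(np.arctan2(*(e[1]-e[0])[1::-1])).round(1))
t,ct=shot("top")
for px in [(391,164.5),(412,151)]: print(px,[onz(ct,px,z)[:2].round(3) for z in (0,.1,.2,.3)])
```

```text
14.975 [ 0.45862984 -0.21022785  0.40264645] [ 1.79987890e+02  2.81643618e-02 -9.22490522e+01] [ -24.6    7.8  -15.9   66.4    0.  -112.4]
stock_rack 0.89 [266.1  69.1] [ 0.4428 -0.3111  0.    ]
stock_rack 0.41 [422.   76.6] [ 0.2773 -0.297   0.    ]
tube_a_mid 0.77 [193.3  52.4] [ 0.5144 -0.3276  0.0225]
tube_a_mid 0.52 [112.6  63.3] [ 0.595  -0.3208  0.0225]
tube_a_mid 0.45 [264.3  55.6] [ 0.445  -0.3219  0.0225]
 mask 0.82 [ 0.4457 -0.3018  0.0225] 0.137 -92.1
 mask 0.72 [ 0.378  -0.2986  0.0225] 0.139 -92.2
 mask 0.57 [ 0.5136 -0.3046  0.0225] 0.137 87.6
(391, 164.5) [array([ 0.57 , -0.473]), array([ 0.542, -0.441]), array([ 0.515, -0.41 ]), array([ 0.487, -0.378])]
(412, 151) [array([ 0.622, -0.55 ]), array([ 0.591, -0.513]), array([ 0.56 , -0.476]), array([ 0.528, -0.44 ])]
```

View pics/w5.png

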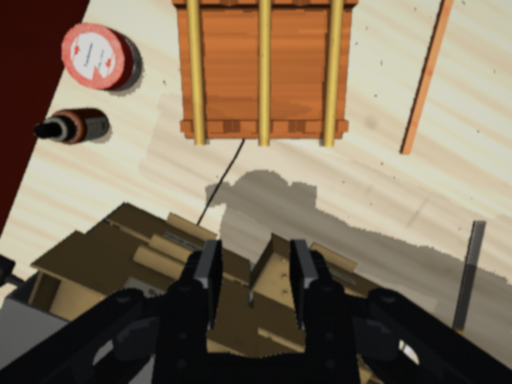

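The rack fills the upper part of the picture, with the tubes at columns 197, 264 and 332. The toolbox is off to the left, about 90 mm clear of the first grip. I take the first tube (x .514) near its −y end.

Call:
apply_moves(commands=[0.78, -0.25, 0.3, 0, 160, 0.78, -0.25, 0.4, 0, 160, 0.78, -0.25, 0.5, 0, 160, 0.78, -0.25, 0.5, 0, 160, 0.78, -0.25, 0.5, 0, 160, 0.79, -0.25, 0.5, 0, 160, 0, 0, 0.4, 0, 160, 0, 0, 0, 0, 160])

```text
clock: 16.18
eef_pos: [0.5106, -0.3994, 0.277]
orientation: [179.8, 0.1, -92.2]
wrist_force: [-0.2, 0.3, -0.5]
opening: 0.0316
gripper_force: 0.0
```

Run:
```python
from h import *
s,c=shot("wrist"); o=env.get_obs(); print(o["clock"],o["eef_pos"],o["wrist_force"])
for d in env.masks_of(s,"tube_a")[:4]:
    p=np.argwhere(d["region"])[:,::-1].astype(np.float32)
    r=cv2.fitLine(p,cv2.DIST_L2,0,.01,.01).ravel(); u=r[:2]; k=(p-r[2:])@u
    e=[onz(c,r[2:]+u*q,.0225) for q in (k.min(),k.max())]
    print(" mask",round(d["p"],2),np.round(e,4).tolist(),np.degrees(np.arctan2(*(e[1]-e[0])[1::-1])).round(1))
    if abs((e[0]+e[1])[0]/2-.514)<.02: print(rel(o,np.r_[(e[0]+(o["eef_pos"][1]-e[0][1])/(e[1]-e[0])[1]*(e[1]-e[0]))[:2],.184]))
```

```text
16.225 [ 0.51096929 -0.39947069  0.27820609] [0.09701426 0.3237953  0.06414093]
 mask 0.97 [[0.4444, -0.3232, 0.0225], [0.4418, -0.4148, 0.0225]] -91.6
 mask 0.91 [[0.3802, -0.2529, 0.0225], [0.3738, -0.4118, 0.0225]] -92.3
 mask 0.68 [[0.5094, -0.4179, 0.0225], [0.5152, -0.2646, 0.0225]] 87.8
[0.004 0.017 2.355]
```

Lined up to within 1 mm, with the tube end at y −.418. I go down and grip.

Call:
apply_moves(commands=[0, 0, 0.8, 0, 160, 0, 0, 0.8, 0, 160, 0, 0, 0.7, 0, 160, 0, 0, 0, 0, 160, 0, 0, 0, 0, 200, 0, 0, 0, 0, 240, 0, 0, 0, 0, 240, 0, 0, 0, 0, 240], force=60)

```text
clock: 17.27
eef_pos: [0.5113, -0.4011, 0.1889]
orientation: [-179.9, -0.1, -92.3]
wrist_force: [-3.8, 0.3, 5.8]
opening: 0.0099
gripper_force: 58.5
```

Call:
apply_moves(commands=[0, 0, 0, 0, 240, 0, 0, -0.3, 0, 240, 0, 0, -0.7, 0, 240, 0, 0, -1, 0, 240, 0, 0, -1, 0, 240, 0, 0, -1, 0, 240, 0, 0, -0.9, 0, 240, 0, 0, -0.6, 0, 240])

```text
clock: 18.27
eef_pos: [0.5115, -0.4007, 0.4107]
orientation: [-179.8, -0.1, -92.3]
wrist_force: [0.1, -0.4, -1.1]
opening: 0.0098
gripper_force: 58.6
```

```bash
cat >> h.py <<'E'
def tubes(n,z,zs=None):
    s,c=shot(n); out=[]
    for d in env.masks_of(s,"tube_a")[:5]:
        p=np.argwhere(d["region"])[:,::-1].astype(np.float32)
        r=cv2.fitLine(p,cv2.DIST_L2,0,.01,.01).ravel(); u=r[:2]; k=(p-r[2:])@u
        e=[onz(c,r[2:]+u*q,z) for q in (k.min(),k.max())]
        out.append(e); print(n," mask",round(d["p"],2),np.round(e,4)[:,:2].tolist(),np.linalg.norm(e[1]-e[0]).round(3),np.degrees(np.arctan2(*(e[1]-e[0])[1::-1])).round(1))
    return s,c,out
E
python3 - <<'E'
from h import *
tubes("top",.0225); s,c=shot("side"); cv2.imwrite("pics/s2.png",s["image"])
o=env.get_obs(); print(o["clock"],o["eef_pos"],o["opening"],o["gripper_force"])
E
```

```text
top  mask 0.57 [[0.5818, -0.2797], [0.579, -0.4064]] 0.127 -91.3
18.425 [ 0.5117116  -0.4008897   0.40924795] 0.009451436892923196 58.57044640928507
```

The first tube is held (opening 9.9 mm). I carry it off, turning over free air.

Call:
apply_moves(commands=[-0.98, 0.24, 0, 0, 240, -0.98, 0.24, 0, 0, 240, -0.98, 0.24, 0, 0, 240, -0.98, 0.24, 0, 0, 240, -0.98, 0.24, 0, 0, 240, -0.98, 0.24, 0, 0, 240, -0.98, 0.24, 0, 0, 240, -0.98, 0.24, 0, 0, 240])

```text
clock: 19.42
eef_pos: [0.4459, -0.083, 0.4056]
orientation: [179.9, 0.0, -92.3]
wrist_force: [0.7, -1.2, -0.8]
opening: 0.0098
gripper_force: 58.6
```

Call:
apply_moves(commands=[0, 0, 0, 1, 240, 0, 0, 0, 1, 240, 0, 0, 0, 1, 240, 0, 0, 0, 1, 240, 0, 0, 0, 1, 240, 0, 0, 0, 1, 240, 0, 0, 0, 1, 240, 0, 0, 0, 1, 240])

```text
clock: 20.42
eef_pos: [0.4463, -0.0841, 0.4055]
orientation: [179.9, -0.1, -140.4]
wrist_force: [0.9, -0.2, -0.7]
opening: 0.0097
gripper_force: 58.6
```

Call:
apply_moves(commands=[0, 0, 0, 1, 240, 0, 0, 0, 1, 240, 0, 0, 0, 1, 240, 0, 0, 0, 1, 240, 0, 0, 0, 1, 240, 0, 0, 0, 1, 240, 0, 0, 0, 1, 240, 0, 0, 0, 1, 240])

```text
clock: 21.42
eef_pos: [0.4463, -0.0841, 0.4055]
orientation: [180.0, -0.1, 171.5]
wrist_force: [-0.1, 0.4, -1.4]
opening: 0.0095
gripper_force: 58.6
```

Call:
apply_moves(commands=[0, 0, 0, 1, 240, 0, 0, 0, 1, 240, 0, 0, 0, 1, 240, 0, 0, 0, 1, 240, 0, 0, 0, 1, 240, 0, 0, 0, 0.83, 240, 0, 0, 0, 0, 240])

```text
clock: 22.3
eef_pos: [0.4464, -0.0841, 0.4057]
orientation: [-180.0, -0.1, 136.8]
wrist_force: [0.8, -0.5, -1.1]
opening: 0.0096
gripper_force: 58.6
```

Run:
```python
from h import *
o=env.get_obs(); print(o["clock"],o["eef_pos"],o["orientation"],o["opening"],o["qpos"].round(1)); print(rel(o,[.350,.395,.36]))
```

```text
22.3 [ 0.44636886 -0.08414213  0.40568785] [-1.79958103e+02 -8.60463838e-02  1.36818149e+02] 0.009622690656487985 [-10.7   2.3 -21.5  66.3   0.   32.5]
[9.952 7.087 1.152]
```

Call:
apply_moves(commands=[0.78, 0.55, 0, 0, 240, 0.78, 0.55, 0, 0, 240, 0.78, 0.55, 0, 0, 240, 0.78, 0.55, 0, 0, 240, 0.78, 0.55, 0, 0, 240, 0.78, 0.55, 0, 0, 240, 0.78, 0.55, 0, 0, 240, 0.78, 0.55, 0, 0, 240])

```text
clock: 23.3
eef_pos: [0.3849, 0.216, 0.4062]
orientation: [-180.0, -0.0, 136.9]
wrist_force: [-0.5, -0.2, -1.4]
opening: 0.0094
gripper_force: 58.7
```

Call:
apply_moves(commands=[0.74, 0.54, 0, 0, 240, 0.74, 0.54, 0.1, 0, 240, 0.74, 0.54, 0.2, 0, 240, 0.74, 0.54, 0.3, 0, 240, 0.74, 0.54, 0.4, 0, 240, 0, 0, 0, 0, 240])

```text
clock: 24.05
eef_pos: [0.3507, 0.3963, 0.3646]
orientation: [-179.8, -0.0, 137.0]
wrist_force: [-0.1, 0.2, -0.4]
opening: 0.0096
gripper_force: 58.7
```

Run:
```python
from h import *
s,c=shot("wrist"); o=env.get_obs(); print(o["clock"],o["eef_pos"],o["orientation"],o["opening"])
cv2.imwrite("pics/w6.png",s["image"])
for k,z in {"groove_mid":.033,"end_stop":.0335,"bridge_top":.1,"ring_axis":.119,"ring_mark":.124,"jig":0}.items():
    for d in env.tip_of(s,k)[:1]: print(k,round(d["p"],2),np.round(d["point"],1),onz(c,d["point"],z).round(4))
```

```text
24.1 [0.35102196 0.39528556 0.36543991] [-1.79856607e+02  1.52572776e-02  1.36943197e+02] 0.009495102058480637
groove_mid 0.79 [252.9 236.8] [0.3918 0.3525 0.033 ]
end_stop 0.64 [252.5 235.6] [0.3904 0.3533 0.0335]
ring_axis 0.74 [253.5 350.6] [0.4365 0.3127 0.119 ]
jig 0.61 [254.3 332.9] [0.4958 0.2571 0.    ]
```

View pics/w6.png

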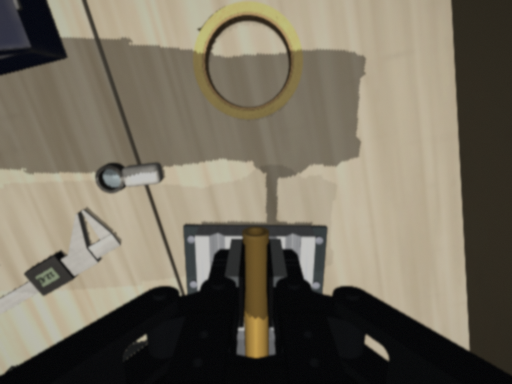

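The held tube (columns 245–270) points into the jig. The base-plate front edge at row 226 (columns 185–326) is level, so the heading is right.

Run:
```python
from h import *
s,c=shot("wrist"); o=env.get_obs()
im=s["image"]
e=[onz(c,p,.006) for p in ((185,226),(326.5,226.5))]; print(np.round(e,4),np.linalg.norm(e[1]-e[0]),(e[0]+e[1])/2)
d=e[1]-e[0]; print("jig x dir",np.degrees(np.arctan2(-d[0],d[1]))%360, np.degrees(np.arctan2(d[0],-d[1]))%360)
g=cv2.cvtColor(im,cv2.COLOR_BGR2GRAY); print(g[244,180:332:2].tolist()); print(g[215:250:1,220].tolist())
```

```text
[[0.3439 0.2972 0.006 ]
 [0.4489 0.408  0.006 ]] 0.15270355540779207 [0.39640469 0.35255431 0.006     ]
jig x dir 316.51568252386323 136.51568252386326
[172, 170, 115, 63, 61, 62, 61, 89, 177, 193, 193, 193, 193, 193, 185, 148, 135, 136, 140, 155, 145, 140, 157, 189, 190, 122, 48, 46, 45, 45, 41, 18, 36, 68, 76, 82, 84, 86, 87, 85, 83, 80, 73, 55, 18, 28, 45, 44, 46, 45, 69, 170, 174, 139, 136, 146, 150, 145, 139, 144, 171, 192, 193, 193, 193, 193, 191, 126, 62, 59, 59, 60, 74, 151, 175, 183]
[168, 167, 165, 154, 132, 103, 76, 55, 50, 52, 53, 53, 53, 56, 67, 94, 122, 139, 143, 145, 145, 145, 144, 144, 144, 145, 145, 144, 145, 145, 145, 144, 136, 113, 72]
```

Run:
```python
from h import *
s,c=shot("wrist"); o=env.get_obs()
m=onz(c,(255,229.5),.033); a,b=onz(c,(217.5,244),.033),onz(c,(293.3,244),.033)
print("mouth",m,np.linalg.norm(a-b)); d=b-a; th=np.degrees(np.arctan2(d[0],-d[1])); print(th)
t=np.radians(136.7); ux=np.array([np.cos(t),np.sin(t)]); O=m[:2]-.145*ux; print("origin",O)
P=o["eef_pos"][:2]-O; print("grip jig x,y",P@ux,P@[-ux[1],ux[0]],o["orientation"][2])
```

```text
mouth [0.39039999 0.35726714 0.033     ] 0.07638134707241517
136.73042523414657
origin [0.49592704 0.25782347]
grip jig x,y 0.1984438349690382 -0.0007636590741121052 136.71661249818877
```

Call:
apply_moves(commands=[0.1, -0.02, 0.6, 0, 240, 0, 0, 0.8, 0, 240, 0, 0, 0.8, 0, 240, 0, 0, 0.8, 0, 240, 0, 0, 0.6, 0, 240, 0, 0, 0.3, 0, 240, 0, 0, 0.1, 0, 240, 0, 0, 0, 0, 240])

```text
clock: 25.5
eef_pos: [0.3486, 0.3974, 0.2073]
orientation: [179.9, -0.0, 136.8]
wrist_force: [0.7, -0.0, -0.2]
opening: 0.0089
gripper_force: 58.7
```

Run:
```python
from h import *
s,c=shot("wrist"); o=env.get_obs(); print(o["clock"],o["eef_pos"],o["wrist_force"],o["moment"],o["opening"])
cv2.imwrite("pics/w7.png",s["image"])
```

```text
25.55 [0.3486383  0.39751992 0.20755302] [-0.30477786  0.3392326  -1.12354487] [ 0.00643907  0.02282575 -0.03561647] 0.009435350247353026
```

View pics/w7.png

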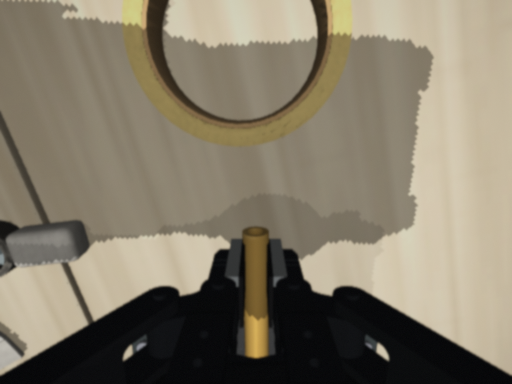

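The tube sits straight in the fingers, with its end at row 232. I lower it until it touches.

Call:
apply_moves(commands=[0, 0, 0.1, 0, 240, 0, 0, 0.04, 0, 240, 0, 0, 0.04, 0, 240, 0, 0, 0, 0, 240])

```text
clock: 26.05
eef_pos: [0.3482, 0.3971, 0.1994]
orientation: [-180.0, 0.0, 136.8]
wrist_force: [-0.6, -0.6, -0.3]
opening: 0.0092
gripper_force: 58.8
```

Run:
```python
from h import *
o=env.get_obs(); print(o["clock"],o["eef_pos"],o["wrist_force"],o["moment"],o["opening"])
```

```text
26.05 [0.34819553 0.39705217 0.19943143] [-0.58102831 -0.58458568 -0.25262124] [-0.1018686   0.09226483 -0.05005937] 0.009187118314927037
```

Call:
apply_moves(commands=[0, 0, 0.03, 0, 240, 0, 0, 0, 0, 240])

```text
clock: 26.3
eef_pos: [0.3482, 0.3972, 0.1984]
orientation: [180.0, 0.0, 136.8]
wrist_force: [-0.7, -0.3, 2.7]
opening: 0.0093
gripper_force: 59.0
```

Call:
apply_moves(commands=[0, 0, 0.03, 0, 240, 0, 0, 0, 0, 240])

```text
clock: 26.55
eef_pos: [0.3482, 0.3971, 0.1972]
orientation: [180.0, 0.0, 136.8]
wrist_force: [-2.6, -1.0, 3.9]
opening: 0.0094
gripper_force: 59.2
```

Run:
```python
from h import *
o=env.get_obs(); print(o["clock"],o["eef_pos"],o["wrist_force"],o["moment"],o["opening"])
s,c=shot("wrist")
for d in env.masks_of(s,"tube_a")[:2]:print(d["p"],d["rect"])
```

```text
26.55 [0.34824843 0.39713514 0.19723045] [-2.62842404 -1.02534038  3.85710487] [-0.34407733  0.12174463 -0.08829979] 0.009377688634577963
0.64 [242.1, 227.7, 28.7, 129.6]
```

Call:
apply_moves(commands=[-0.1, 0, 0, 0, 240, -0.15, 0, 0, 0, 240, -0.15, 0, 0, 0, 240, -0.15, 0, 0, 0, 240, -0.15, 0, 0, 0, 240, -0.1, 0, 0, 0, 240, 0, 0, 0, 0, 240], force=30)

```text
clock: 27.52
eef_pos: [0.3708, 0.3758, 0.1978]
orientation: [180.0, -0.3, 136.8]
wrist_force: [-9.1, 2.6, 11.8]
opening: 0.0094
gripper_force: 60.1
```

Call:
apply_moves(commands=[-0.08, 0, 0, 0, 240, -0.05, 0, 0, 0, 240, -0.05, 0, 0, 0, 240, 0, 0, 0, 0, 240])

```text
clock: 28.02
eef_pos: [0.3754, 0.3714, 0.1981]
orientation: [180.0, -0.4, 136.9]
wrist_force: [-13.1, 4.2, 15.6]
opening: 0.0097
gripper_force: 60.5
```

```bash
cat >> h.py <<'E'
TH=np.radians(136.7); UX=np.array([np.cos(TH),np.sin(TH)]); UY=np.array([-UX[1],UX[0]]); O=np.array([.496,.258])
def st():
    o=env.get_obs(); P=o["eef_pos"][:2]-O; f=o["wrist_force"]
    print("t",o["clock"],"pos",o["eef_pos"].round(4),"jig",(P@UX).round(4),(P@UY).round(4),"yaw",o["orientation"][2].round(2),"F jig",(f[:2]@UX).round(1),(f[:2]@UY).round(1),f[2].round(1),"M",o["moment"].round(2),"op",round(o["opening"],4),round(float(o["gripper_force"]),1))
    return o
E
python3 -c "
from h import *
st()"
```

```text
t 28.025 pos [0.3754 0.3714 0.1981] jig 0.1656 0.0002 yaw 136.85 F jig 12.4 6.0 15.6 M [ 0.78  2.52 -0.13] op 0.0097 60.5
```

Call:
apply_moves(commands=[0, 0, -0.04, 0, 240, 0, 0, 0, 0, 240])

```text
clock: 28.28
eef_pos: [0.3761, 0.3706, 0.1989]
orientation: [-180.0, -0.2, 136.8]
wrist_force: [-7.1, 1.8, 7.1]
opening: 0.0096
gripper_force: 59.5
```

```bash
python3 -c "
from h import *
st()"
```

```text
t 28.275 pos [0.3761 0.3706 0.1989] jig 0.1644 0.0003 yaw 136.81 F jig 6.4 3.6 7.1 M [ 0.23  1.19 -0.02] op 0.0096 59.5
```

Call:
apply_moves(commands=[0, 0, -0.03, 0, 240, -0.05, 0, 0, 0, 240, -0.05, 0, 0, 0, 240, 0, 0, 0, 0, 240])

```text
clock: 28.78
eef_pos: [0.3794, 0.3676, 0.1996]
orientation: [-180.0, -0.1, 136.8]
wrist_force: [-4.1, 2.0, 0.4]
opening: 0.0096
gripper_force: 58.8
```

```bash
python3 -c "
from h import *
st()"
```

```text
t 28.775 pos [0.3794 0.3676 0.1996] jig 0.1601 0.0002 yaw 136.77 F jig 4.4 1.3 0.4 M [ 0.52  0.99 -0.02] op 0.0096 58.8
```

Call:
apply_moves(commands=[-0.05, 0, 0, 0, 240, -0.05, 0, 0, 0, 240, 0, 0, 0, 0, 240])

```text
clock: 29.15
eef_pos: [0.3805, 0.3665, 0.1996]
orientation: [-180.0, -0.6, 136.9]
wrist_force: [-13.6, 9.9, 1.0]
opening: 0.0095
gripper_force: 58.9
```

```bash
python3 -c "
from h import *
st()"
```

```text
t 29.15 pos [0.3805 0.3665 0.1996] jig 0.1585 0.0003 yaw 136.88 F jig 16.7 2.1 1.0 M [ 2.29  2.84 -0.07] op 0.0095 58.9
```

A firm stop: Fx rose to 17 N with the hand stationary. I release and rise.

Call:
apply_moves(commands=[0.02, 0, 0, 0, 240, 0, 0, 0, 0, 200, 0, 0, 0, 0, 160, 0, 0, 0, 0, 160, 0, 0, -0.5, 0, 160, 0, 0, -1, 0, 160, 0, 0, -1, 0, 160, 0.3, 0, -1, 0, 160])

```text
clock: 30.15
eef_pos: [0.3738, 0.3731, 0.3412]
orientation: [180.0, 0.0, 136.7]
wrist_force: [-0.3, 1.5, 0.1]
opening: 0.0315
gripper_force: 0.0
```

Call:
apply_moves(commands=[0.5, 0, -1, 0, 160, 0.5, 0, -0.6, 0, 160, 0, 0, 0, 0, 160])

```text
clock: 30.52
eef_pos: [0.3443, 0.402, 0.406]
orientation: [179.8, 0.0, 136.8]
wrist_force: [0.3, -0.3, -0.4]
opening: 0.0316
gripper_force: 0.0
```

```bash
sed -i 's/O=np.array(\[.496,.258\])/O=np.array([.4993,.2549])/' h.py
python3 - <<'E'
from h import *
st(); s,c,out=tubes("wrist",.0335)
for e in out:
    for p in e: print("  jig",((p[:2]-O)@UX).round(4),((p[:2]-O)@UY).round(4))
cv2.imwrite("pics/w8.png",s["image"])
tubes("top",.0225);tubes("side",.0225)
E
```

```text
t 30.525 pos [0.3443 0.402  0.406 ] jig 0.2137 -0.0007 yaw 136.84 F jig -0.5 0.0 -0.4 M [-0.03  0.04 -0.03] op 0.0316 0.0
wrist  mask 0.77 [[0.5008, 0.2517], [0.3662, 0.3796]] 0.186 136.4
  jig -0.0033 0.0013
  jig 0.1824 0.0005
top  mask 0.61 [[0.3808, -0.2366], [0.3738, -0.4046]] 0.168 -92.4
top  mask 0.59 [[0.3715, 0.3791], [0.4813, 0.2777]] 0.149 -42.7
top  mask 0.52 [[0.4492, -0.2334], [0.4424, -0.4098]] 0.177 -92.2
side  mask 0.78 [[0.4491, -0.2285], [0.4415, -0.4149]] 0.187 -92.3
side  mask 0.63 [[0.3737, -0.4114], [0.3803, -0.2285]] 0.183 87.9
```

View pics/w8.png

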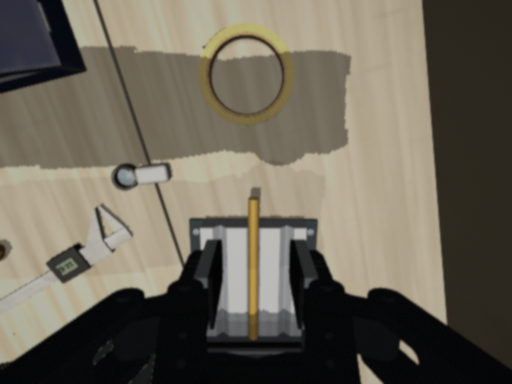

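The first tube lies in the middle groove (column 254), with its far end at row 197, about jig x 181. I go back for the second tube (x .4455).

Call:
apply_moves(commands=[-0.78, -0.55, 0, 0, 160, -0.78, -0.55, 0, 0, 160, -0.78, -0.55, 0, 0, 160, -0.78, -0.55, 0, 0, 160, -0.78, -0.55, 0, 0, 160, -0.78, -0.55, 0, 0, 160, -0.78, -0.55, 0, 0, 160, -0.78, -0.55, 0, 0, 160])

```text
clock: 31.82
eef_pos: [0.4054, 0.1001, 0.4033]
orientation: [-180.0, -0.0, 136.7]
wrist_force: [0.2, -0.2, 0.4]
opening: 0.0318
gripper_force: 0.0
```

Call:
apply_moves(commands=[-0.78, -0.55, 0, 0, 160, -0.78, -0.55, 0, 0, 160, -0.78, -0.55, 0, 0, 160, -0.78, -0.55, 0, 0, 160, -0.78, -0.55, 0, 0, 160, 0, 0, 0, -1, 160, 0, 0, 0, -1, 160, 0, 0, 0, -1, 160])

```text
clock: 32.83
eef_pos: [0.4435, -0.0858, 0.4031]
orientation: [-180.0, -0.1, 154.9]
wrist_force: [-0.4, 0.3, 0.1]
opening: 0.0318
gripper_force: 0.0
```

Call:
apply_moves(commands=[0, 0, 0, -1, 160, 0, 0, 0, -1, 160, 0, 0, 0, -1, 160, 0, 0, 0, -1, 160, 0, 0, 0, -1, 160, 0, 0, 0, -1, 160, 0, 0, 0, -1, 160, 0, 0, 0, -1, 160])

```text
clock: 33.83
eef_pos: [0.4434, -0.0856, 0.4031]
orientation: [180.0, -0.1, -157.1]
wrist_force: [-0.7, -0.2, 0.1]
opening: 0.0321
gripper_force: 0.0
```

Call:
apply_moves(commands=[0, 0, 0, -1, 160, 0, 0, 0, -1, 160, 0, 0, 0, -1, 160, 0, 0, 0, -1, 160, 0, 0, 0, -1, 160, 0, 0, 0, -1, 160, 0, 0, 0, -1, 160, 0, 0, 0, -1, 160])

```text
clock: 34.83
eef_pos: [0.4434, -0.0856, 0.4031]
orientation: [179.9, -0.0, -109.1]
wrist_force: [-0.2, -0.7, -0.1]
opening: 0.0318
gripper_force: 0.0
```

Call:
apply_moves(commands=[0, 0, 0, -1, 160, 0, 0, 0, -1, 160, 0, 0, 0, -0.83, 160, 0.97, 0, 0, 0, 160, 0.97, 0, 0, 0, 160, 0.97, 0, 0, 0, 160, 0.97, 0, 0, 0, 160, 0.97, 0, 0, 0, 160])

```text
clock: 35.83
eef_pos: [0.4355, -0.2807, 0.4031]
orientation: [179.9, 0.0, -92.3]
wrist_force: [0.4, 0.9, 0.7]
opening: 0.0318
gripper_force: 0.0
```

Run:
```python
from h import *
o=st(); tubes("wrist",.0225); tubes("side",.0225); print(rel(env.get_obs(),[.4426,-.397,.28]))
```

```text
t 35.825 pos [ 0.4355 -0.2807  0.4031] jig -0.3209 0.4335 yaw -92.3 F jig 0.3 -0.9 0.7 M [ 0.03 -0.05  0.  ] op 0.0318 0.0
wrist  mask 0.93 [[0.4414, -0.414], [0.4486, -0.2321]] 0.182 87.7
wrist  mask 0.71 [[0.3807, -0.2304], [0.3734, -0.4105]] 0.18 -92.3
side  mask 0.68 [[0.448, -0.2347], [0.4416, -0.4127]] 0.178 -92.0
side  mask 0.62 [[0.3732, -0.4114], [0.3807, -0.2285]] 0.183 87.7
[ 2.926 -0.301  3.071]
```

Call:
apply_moves(commands=[0.97, -0.1, 0.4, 0, 160, 0.97, -0.1, 0.6, 0, 160, 0.97, -0.1, 0.8, 0, 160, 0, 0, 0.8, 0, 160, 0, 0, 0.8, 0, 160, 0, 0, 0.8, 0, 160, 0, 0, 0.4, 0, 160, 0, 0, 0, 0, 160], force=60)

```text
clock: 37.02
eef_pos: [0.4433, -0.3949, 0.219]
orientation: [179.9, 0.1, -92.2]
wrist_force: [-0.1, -0.4, 0.2]
opening: 0.032
gripper_force: 0.0
```

Run:
```python
from h import *
o=st(); tubes("wrist",.0225); print(rel(env.get_obs(),[.4421,-.397,.186]))
```

```text
t 37.025 pos [ 0.4433 -0.3949  0.219 ] jig -0.4048 0.5113 yaw -92.21 F jig -0.2 0.3 0.2 M [-0.03  0.01  0.04] op 0.032 0.0
wrist  mask 0.96 [[0.3781, -0.2913], [0.3737, -0.4117]] 0.121 -92.1
wrist  mask 0.9 [[0.4453, -0.3144], [0.4413, -0.4147]] 0.1 -92.3
[0.029 0.049 0.873]
```

Call:
apply_moves(commands=[0.03, 0.03, 0.4, 0, 160, 0, 0, 0.4, 0, 160, 0, 0, 0.07, 0, 160, 0, 0, 0, 0, 200, 0, 0, 0, 0, 240, 0, 0, 0, 0, 240, 0, 0, 0, 0, 240, 0, 0, 0, 0, 240], force=60)

```text
clock: 38.12
eef_pos: [0.4424, -0.3971, 0.1853]
orientation: [-180.0, -0.0, -92.3]
wrist_force: [0.3, -0.8, -0.7]
opening: 0.0098
gripper_force: 58.5
```

Call:
apply_moves(commands=[0, 0, -0.3, 0, 240, 0, 0, -0.7, 0, 240, 0, 0, -1, 0, 240, 0, 0, -1, 0, 240, 0, 0, -1, 0, 240, 0, 0, -0.9, 0, 240, 0, 0, -0.5, 0, 240, 0, 0, 0, 0, 240])

```text
clock: 39.12
eef_pos: [0.4426, -0.3973, 0.4037]
orientation: [-179.8, -0.2, -92.3]
wrist_force: [0.3, 0.1, -0.8]
opening: 0.0099
gripper_force: 58.6
```

Run:
```python
from h import *
o=st(); tubes("wrist",.24); print(rel(o,[.446,-.084,.405]))
```

```text
t 39.125 pos [ 0.4426 -0.3973  0.4037] jig -0.4061 0.5135 yaw -92.26 F jig -0.1 -0.2 -0.8 M [-0.02  0.04  0.05] op 0.0099 58.6
wrist  mask 0.76 [[0.4168, -0.3852], [0.4147, -0.4481]] 0.063 -92.0
wrist  mask 0.6 [[0.4421, -0.4163], [0.4445, -0.3485]] 0.068 87.9
[-7.83   0.224 -0.056]
```

Call:
apply_moves(commands=[-0.98, 0.03, 0, 0, 240, -0.98, 0.03, 0, 0, 240, -0.98, 0.03, 0, 0, 240, -0.98, 0.03, 0, 0, 240, -0.98, 0.03, 0, 0, 240, -0.98, 0.03, 0, 0, 240, -0.98, 0.03, 0, 0, 240, -0.98, 0.03, 0, 0, 240])

```text
clock: 40.22
eef_pos: [0.4443, -0.082, 0.3997]
orientation: [179.9, 0.0, -92.3]
wrist_force: [0.1, -0.6, -0.1]
opening: 0.0099
gripper_force: 58.6
```

Call:
apply_moves(commands=[0, 0, 0, 1, 240, 0, 0, 0, 1, 240, 0, 0, 0, 1, 240, 0, 0, 0, 1, 240, 0, 0, 0, 1, 240, 0, 0, 0, 1, 240, 0, 0, 0, 1, 240, 0, 0, 0, 1, 240])

```text
clock: 41.22
eef_pos: [0.4444, -0.0832, 0.3996]
orientation: [179.9, -0.1, -140.5]
wrist_force: [-0.2, -0.1, 0.3]
opening: 0.01
gripper_force: 58.6
```

Call:
apply_moves(commands=[0, 0, 0, 1, 240, 0, 0, 0, 1, 240, 0, 0, 0, 1, 240, 0, 0, 0, 1, 240, 0, 0, 0, 1, 240, 0, 0, 0, 1, 240, 0, 0, 0, 1, 240, 0, 0, 0, 1, 240])

```text
clock: 42.22
eef_pos: [0.4444, -0.0831, 0.3996]
orientation: [180.0, -0.2, 171.5]
wrist_force: [0.7, 0.8, -1.4]
opening: 0.0098
gripper_force: 58.6
```

Call:
apply_moves(commands=[0, 0, 0, 1, 240, 0, 0, 0, 1, 240, 0, 0, 0, 1, 240, 0, 0, 0, 1, 240, 0, 0, 0, 1, 240, 0, 0, 0, 0.84, 240, 0, 0, 0, 0, 240])

```text
clock: 43.1
eef_pos: [0.4445, -0.0832, 0.3999]
orientation: [-179.9, -0.1, 136.8]
wrist_force: [-0.3, -0.1, -0.5]
opening: 0.0098
gripper_force: 58.6
```

Run:
```python
from h import *
o=st(); p=O+.205*UX-.038*UY; print(rel(o,[*p,.4]))
```

```text
t 43.1 pos [ 0.4445 -0.0832  0.3999] jig -0.192 0.2836 yaw 136.76 F jig 0.1 0.3 -0.5 M [ 0.02  0.05 -0.04] op 0.0098 58.6
[9.916e+00 8.051e+00 7.000e-03]
```

Call:
apply_moves(commands=[0.76, 0.62, 0, 0, 240, 0.76, 0.62, 0, 0, 240, 0.76, 0.62, 0, 0, 240, 0.76, 0.62, 0, 0, 240, 0.76, 0.62, 0, 0, 240, 0.76, 0.62, 0, 0, 240, 0.76, 0.62, 0, 0, 240, 0.76, 0.62, 0, 0, 240])

```text
clock: 44.1
eef_pos: [0.4035, 0.2291, 0.4004]
orientation: [-179.9, -0.0, 136.8]
wrist_force: [1.1, -0.6, -0.2]
opening: 0.0099
gripper_force: 58.6
```

Call:
apply_moves(commands=[0.76, 0.62, 0, 0, 240, 0.77, 0.62, 0.2, 0, 240, 0.77, 0.62, 0.4, 0, 240, 0.77, 0.62, 0.5, 0, 240, 0.77, 0.61, 0.5, 0, 240, 0, 0, 0.5, 0, 240, 0, 0, 0, 0, 240, 0, 0, 0, 0, 240])

```text
clock: 45.1
eef_pos: [0.3771, 0.4229, 0.3174]
orientation: [-180.0, -0.0, 136.7]
wrist_force: [0.2, -0.5, -0.0]
opening: 0.0102
gripper_force: 58.7
```

Run:
```python
from h import *
o=st(); p=O+.205*UX-.038*UY; print(rel(o,[*p,.2]))
s,c,out=tubes("wrist",o["eef_pos"][2]-.163)
g=cv2.cvtColor(s["image"],cv2.COLOR_BGR2GRAY)
for d in env.tip_of(s,"groove_mid")[:1]: q=onz(c,d["point"],.033)[:2]-O; print(d["p"],d["point"],q@UX,q@UY)
cv2.imwrite("pics/w9.png",s["image"])
```

```text
t 45.1 pos [0.3771 0.4229 0.3174] jig 0.2041 -0.0385 yaw 136.72 F jig -0.5 0.2 -0.0 M [ 0.03  0.03 -0.05] op 0.0102 58.7
[ 0.022 -0.011  2.934]
wrist  mask 0.97 [[0.4126, 0.3891], [0.3633, 0.4355]] 0.068 136.7
wrist  mask 0.8 [[0.3656, 0.403], [0.3458, 0.425]] 0.03 131.9
wrist  mask 0.73 [[0.3318, 0.3902], [0.4106, 0.4114]] 0.082 15.1
0.58 [210.5, 255.3] 0.14799117648676707 0.000334553935299714
```

Call:
apply_moves(commands=[0.02, 0, 0.6, 0, 240, 0, 0, 0.8, 0, 240, 0, 0, 0.8, 0, 240, 0, 0, 0.5, 0, 240, 0, 0, 0.2, 0, 240, 0, 0, 0.04, 0, 240, 0, 0, 0, 0, 240, 0, 0, 0, 0, 240])

```text
clock: 46.25
eef_pos: [0.3768, 0.4241, 0.2005]
orientation: [179.9, -0.0, 136.7]
wrist_force: [-0.5, -0.0, -0.5]
opening: 0.0099
gripper_force: 58.7
```

Call:
apply_moves(commands=[0, 0, 0.05, 0, 240, 0, 0, 0.03, 0, 240, 0, 0, 0, 0, 240])

```text
clock: 46.62
eef_pos: [0.3764, 0.4237, 0.1963]
orientation: [-180.0, 0.0, 136.7]
wrist_force: [-1.0, -0.5, 0.8]
opening: 0.0102
gripper_force: 58.9
```

```bash
python3 -c "
from h import *
st()"
```

```text
t 46.625 pos [0.3764 0.4237 0.1963] jig 0.2052 -0.0385 yaw 136.7 F jig 0.4 1.1 0.8 M [-0.16  0.05 -0.01] op 0.0102 58.9
```

Call:
apply_moves(commands=[-0.1, 0, 0, 0, 240, -0.17, 0, 0, 0, 240, -0.17, 0, 0, 0, 240, -0.17, 0, 0, 0, 240, -0.17, 0, 0, 0, 240, -0.12, 0, 0, 0, 240, 0, 0, 0, 0, 240])

```text
clock: 47.5
eef_pos: [0.403, 0.3984, 0.1962]
orientation: [-180.0, 0.1, 136.7]
wrist_force: [-2.5, -2.8, 2.9]
opening: 0.0096
gripper_force: 59.1
```

```bash
python3 -c "
from h import *
st()"
```

```text
t 47.5 pos [0.403  0.3984 0.1962] jig 0.1685 -0.0384 yaw 136.66 F jig -0.1 3.7 2.9 M [-0.66  0.43 -0.09] op 0.0096 59.1
```

Call:
apply_moves(commands=[-0.05, 0, 0, 0, 240, -0.05, 0, 0, 0, 240, -0.05, 0, 0, 0, 240, 0, 0, 0, 0, 240])

```text
clock: 48.0
eef_pos: [0.4062, 0.3953, 0.1963]
orientation: [-180.0, -0.1, 136.7]
wrist_force: [-6.3, 0.4, 4.2]
opening: 0.0098
gripper_force: 59.3
```

```bash
python3 -c "
from h import *
st()"
```

```text
t 48.0 pos [0.4062 0.3953 0.1963] jig 0.164 -0.0383 yaw 136.75 F jig 4.9 4.0 4.2 M [-0.01  1.42 -0.07] op 0.0098 59.3
```

Call:
apply_moves(commands=[-0.05, 0, -0.01, 0, 240, -0.05, 0, -0.01, 0, 240, 0, 0, 0, 0, 240])

```text
clock: 48.38
eef_pos: [0.4076, 0.3945, 0.1969]
orientation: [180.0, -0.6, 136.9]
wrist_force: [-14.8, 10.4, 1.3]
opening: 0.0099
gripper_force: 59.1
```

```bash
python3 -c "
from h import *
st()"
```

```text
t 48.375 pos [0.4076 0.3945 0.1969] jig 0.1625 -0.0387 yaw 136.86 F jig 17.9 2.5 1.3 M [ 1.99  2.88 -0.27] op 0.0099 59.1
```

Call:
apply_moves(commands=[-0.05, 0, 0, 0, 240, 0, 0, 0, 0, 240])

```text
clock: 48.62
eef_pos: [0.4081, 0.394, 0.1969]
orientation: [180.0, -0.8, 136.9]
wrist_force: [-18.0, 14.2, 1.4]
opening: 0.0098
gripper_force: 59.1
```

```bash
python3 -c "
from h import *
st()"
```

```text
t 48.625 pos [0.4081 0.394  0.1969] jig 0.1617 -0.0387 yaw 136.92 F jig 22.9 2.0 1.4 M [ 2.94  3.74 -0.25] op 0.0098 59.1
```

Call:
apply_moves(commands=[0.05, 0, 0, 0, 240, 0, 0, 0, 0, 200, 0, 0, 0, 0, 160, 0, 0, 0, 0, 160, 0, 0, -0.5, 0, 160, 0, 0, -1, 0, 160, 0, 0, -1, 0, 160, 0, 0, -1, 0, 160])

```text
clock: 49.62
eef_pos: [0.4103, 0.3919, 0.3385]
orientation: [180.0, 0.0, 136.7]
wrist_force: [1.1, -0.2, 0.4]
opening: 0.0317
gripper_force: 0.0
```

Call:
apply_moves(commands=[0.3, 0, -1, 0, 160, 0.5, 0, -0.7, 0, 160, 0, 0, 0, 0, 160])

```text
clock: 50.0
eef_pos: [0.3869, 0.4152, 0.4078]
orientation: [179.7, 0.0, 136.8]
wrist_force: [0.6, -0.6, -0.2]
opening: 0.0314
gripper_force: 0.0
```

Run:
```python
from h import *
o=st(); s,c,out=tubes("wrist",.0335)
for e in out: print("  jig",[(((p[:2]-O)@UX).round(4),((p[:2]-O)@UY).round(4)) for p in e])
tubes("top",.0225); tubes("side",.0225); print(rel(env.get_obs(),[.43,-.085,.405]))
```

```text
t 50.0 pos [0.3869 0.4152 0.4078] jig 0.1917 -0.0396 yaw 136.76 F jig -0.9 -0.0 -0.2 M [-0.01 -0.    0.03] op 0.0314 0.0
wrist  mask 0.83 [[0.3671, 0.3789], [0.5011, 0.2546]] 0.183 -42.8
wrist  mask 0.78 [[0.5257, 0.2807], [0.3932, 0.4065]] 0.183 136.5
  jig [(np.float64(0.1812), np.float64(0.0005)), (np.float64(-0.0015), np.float64(-0.0011))]
  jig [(np.float64(-0.0016), np.float64(-0.0369)), (np.float64(0.1811), np.float64(-0.0376))]
top  mask 0.73 [[0.3815, -0.233], [0.3747, -0.4079]] 0.175 -92.2
top  mask 0.65 [[0.3769, 0.3745], [0.4788, 0.2785]] 0.14 -43.3
top  mask 0.59 [[0.4026, 0.4025], [0.5068, 0.3047]] 0.143 -43.2
side  mask 0.6 [[0.3736, -0.4114], [0.3805, -0.2315]] 0.18 87.8
[-9.338 -8.324 -0.011]
```

Both tubes end level at jig x 181. I go back for the third (x .377).

Call:
apply_moves(commands=[-0.72, -0.64, 0, 0, 160, -0.72, -0.64, 0, 0, 160, -0.72, -0.64, 0, 0, 160, -0.72, -0.64, 0, 0, 160, -0.72, -0.64, 0, 0, 160, -0.72, -0.64, 0, 0, 160, -0.72, -0.64, 0, 0, 160, -0.72, -0.64, 0, 0, 160])

```text
clock: 51.3
eef_pos: [0.4137, 0.1055, 0.4044]
orientation: [-179.9, -0.0, 136.7]
wrist_force: [0.2, 0.3, -0.0]
opening: 0.0319
gripper_force: 0.0
```

Call:
apply_moves(commands=[-0.72, -0.64, 0, 0, 160, -0.72, -0.64, 0, 0, 160, -0.72, -0.64, 0, 0, 160, -0.72, -0.64, 0, 0, 160, -0.72, -0.64, 0, 0, 160, 0, 0, 0, -1, 160, 0, 0, 0, -1, 160, 0, 0, 0, -1, 160])

```text
clock: 52.3
eef_pos: [0.4306, -0.0853, 0.4043]
orientation: [-180.0, -0.1, 154.8]
wrist_force: [-1.0, 0.1, -0.4]
opening: 0.0317
gripper_force: 0.0
```

Call:
apply_moves(commands=[0, 0, 0, -1, 160, 0, 0, 0, -1, 160, 0, 0, 0, -1, 160, 0, 0, 0, -1, 160, 0, 0, 0, -1, 160, 0, 0, 0, -1, 160, 0, 0, 0, -1, 160, 0, 0, 0, -1, 160])

```text
clock: 53.3
eef_pos: [0.4306, -0.0851, 0.4043]
orientation: [180.0, -0.1, -157.1]
wrist_force: [-0.2, -0.6, -0.7]
opening: 0.0315
gripper_force: 0.0
```

Call:
apply_moves(commands=[0, 0, 0, -1, 160, 0, 0, 0, -1, 160, 0, 0, 0, -1, 160, 0, 0, 0, -1, 160, 0, 0, 0, -1, 160, 0, 0, 0, -1, 160, 0, 0, 0, -1, 160, 0, 0, 0, -1, 160])

```text
clock: 54.3
eef_pos: [0.4306, -0.0851, 0.4043]
orientation: [179.9, -0.0, -109.1]
wrist_force: [-0.6, 0.4, -0.5]
opening: 0.0318
gripper_force: 0.0
```

Call:
apply_moves(commands=[0, 0, 0, -1, 160, 0, 0, 0, -1, 160, 0, 0, 0, -0.83, 160, 0.97, 0.1, 0, 0, 160, 0.97, 0.1, 0, 0, 160, 0.97, 0.1, 0, 0, 160, 0.97, 0.1, 0, 0, 160, 0.97, 0.1, 0, 0, 160])

```text
clock: 55.3
eef_pos: [0.4024, -0.2793, 0.4043]
orientation: [179.9, 0.0, -92.4]
wrist_force: [0.3, 1.1, -0.6]
opening: 0.0316
gripper_force: 0.0
```

Run:
```python
from h import *
st(); tubes("wrist",.0225); tubes("side",.0225); st(); print(rel(env.get_obs(),[.3741,-.3938,.28]))
```

```text
t 55.3 pos [ 0.4024 -0.2793  0.4043] jig -0.2958 0.4552 yaw -92.35 F jig 0.5 -1.0 -0.6 M [-0.01 -0.08 -0.03] op 0.0316 0.0
wrist  mask 0.92 [[0.3808, -0.2301], [0.3732, -0.4106]] 0.181 -92.4
side  mask 0.66 [[0.3743, -0.4114], [0.3804, -0.2315]] 0.18 88.1
t 55.5 pos [ 0.4026 -0.2783  0.4043] jig -0.2953 0.4544 yaw -92.43 F jig -0.3 -0.1 -0.1 M [-0.03 -0.02  0.02] op 0.0319 0.0
[2.919 0.585 3.105]
```

Call:
apply_moves(commands=[0.97, 0.2, 0.4, 0, 160, 0.97, 0.2, 0.6, 0, 160, 0.97, 0.19, 0.8, 0, 160, 0, 0, 0.8, 0, 160, 0, 0, 0.8, 0, 160, 0, 0, 0.8, 0, 160, 0, 0, 0.4, 0, 160, 0, 0, 0, 0, 160])

```text
clock: 56.5
eef_pos: [0.3747, -0.3922, 0.2202]
orientation: [179.9, 0.1, -92.3]
wrist_force: [0.2, -0.3, 0.9]
opening: 0.0318
gripper_force: 0.0
```

Run:
```python
from h import *
st(); tubes("wrist",.0225); print(rel(env.get_obs(),[.3741,-.3938,.186]))
```

```text
t 56.5 pos [ 0.3747 -0.3922  0.2202] jig -0.3531 0.5564 yaw -92.26 F jig -0.3 0.1 0.9 M [-0.04 -0.03  0.03] op 0.0318 0.0
wrist  mask 0.84 [[0.3736, -0.4122], [0.3773, -0.3098]] 0.102 87.9
[0.015 0.033 0.901]
```

Call:
apply_moves(commands=[0.02, 0.01, 0.4, 0, 160, 0, 0, 0.4, 0, 160, 0, 0, 0.08, 0, 160, 0, 0, 0, 0, 200, 0, 0, 0, 0, 240, 0, 0, 0, 0, 240, 0, 0, 0, 0, 240, 0, 0, 0, 0, 240], force=60)

```text
clock: 57.6
eef_pos: [0.3745, -0.3941, 0.1861]
orientation: [-180.0, -0.0, -92.3]
wrist_force: [0.2, -0.0, 0.0]
opening: 0.0096
gripper_force: 58.5
```

Call:
apply_moves(commands=[0, 0, -0.3, 0, 240, 0, 0, -0.7, 0, 240, 0, 0, -1, 0, 240, 0, 0, -1, 0, 240, 0, 0, -1, 0, 240, 0, 0, -0.9, 0, 240, 0, 0, -0.5, 0, 240, 0, 0, 0, 0, 240])

```text
clock: 58.6
eef_pos: [0.3747, -0.3943, 0.4043]
orientation: [-179.8, -0.2, -92.3]
wrist_force: [0.7, 0.0, -0.4]
opening: 0.0096
gripper_force: 58.6
```

Run:
```python
from h import *
o=st(); tubes("wrist",.24); print(rel(o,[.44,-.084,.405]))
```

```text
t 58.6 pos [ 0.3747 -0.3943  0.4043] jig -0.3546 0.5579 yaw -92.32 F jig -0.5 -0.5 -0.4 M [-0.06 -0.02  0.02] op 0.0096 58.6
wrist  mask 0.83 [[0.3768, -0.345], [0.374, -0.4131]] 0.068 -92.4
[-7.818 -1.317 -0.036]
```

Call:
apply_moves(commands=[-0.98, -0.165, 0, 0, 240, -0.98, -0.165, 0, 0, 240, -0.98, -0.165, 0, 0, 240, -0.98, -0.165, 0, 0, 240, -0.98, -0.165, 0, 0, 240, -0.98, -0.165, 0, 0, 240, -0.98, -0.165, 0, 0, 240, -0.98, -0.165, 0, 0, 240])

```text
clock: 59.7
eef_pos: [0.4394, -0.0814, 0.4005]
orientation: [179.9, 0.0, -92.3]
wrist_force: [1.2, -0.2, 0.1]
opening: 0.0097
gripper_force: 58.6
```

Call:
apply_moves(commands=[0, 0, 0, 1, 240, 0, 0, 0, 1, 240, 0, 0, 0, 1, 240, 0, 0, 0, 1, 240, 0, 0, 0, 1, 240, 0, 0, 0, 1, 240, 0, 0, 0, 1, 240, 0, 0, 0, 1, 240])

```text
clock: 60.7
eef_pos: [0.4392, -0.0827, 0.4004]
orientation: [179.9, -0.1, -140.5]
wrist_force: [0.8, -0.3, -0.7]
opening: 0.01
gripper_force: 58.6
```

Call:
apply_moves(commands=[0, 0, 0, 1, 240, 0, 0, 0, 1, 240, 0, 0, 0, 1, 240, 0, 0, 0, 1, 240, 0, 0, 0, 1, 240, 0, 0, 0, 1, 240, 0, 0, 0, 1, 240, 0, 0, 0, 1, 240])

```text
clock: 61.7
eef_pos: [0.4392, -0.0827, 0.4004]
orientation: [180.0, -0.2, 171.5]
wrist_force: [-0.2, 0.2, -1.0]
opening: 0.0098
gripper_force: 58.6
```

Call:
apply_moves(commands=[0, 0, 0, 1, 240, 0, 0, 0, 1, 240, 0, 0, 0, 1, 240, 0, 0, 0, 1, 240, 0, 0, 0, 1, 240, 0, 0, 0, 0.83, 240, 0, 0, 0, 0, 240])

```text
clock: 62.58
eef_pos: [0.4393, -0.0827, 0.4007]
orientation: [-179.9, -0.1, 136.8]
wrist_force: [0.7, -0.4, -1.5]
opening: 0.0098
gripper_force: 58.6
```

Run:
```python
from h import *
o=st(); p=O+.205*UX+.038*UY; print(rel(o,[*p,.4]))
```

```text
t 62.575 pos [ 0.4393 -0.0827  0.4007] jig -0.1878 0.2868 yaw 136.76 F jig -0.8 -0.2 -1.5 M [0.03 0.07 0.03] op 0.0098 58.6
[9.815 6.231 0.029]
```

Call:
apply_moves(commands=[0.75, 0.48, 0, 0, 240, 0.75, 0.48, 0, 0, 240, 0.75, 0.48, 0, 0, 240, 0.75, 0.48, 0, 0, 240, 0.75, 0.48, 0, 0, 240, 0.76, 0.48, 0, 0, 240, 0.76, 0.48, 0, 0, 240, 0.76, 0.48, 0, 0, 240])

```text
clock: 63.58
eef_pos: [0.3689, 0.1954, 0.4012]
orientation: [-179.9, -0.0, 136.8]
wrist_force: [1.4, -0.2, -0.3]
opening: 0.0097
gripper_force: 58.6
```

Call:
apply_moves(commands=[0.76, 0.48, 0, 0, 240, 0.76, 0.48, 0.2, 0, 240, 0.76, 0.48, 0.4, 0, 240, 0.76, 0.48, 0.5, 0, 240, 0.74, 0.47, 0.5, 0, 240, 0, 0, 0.5, 0, 240, 0, 0, 0, 0, 240, 0, 0, 0, 0, 240])

```text
clock: 64.58
eef_pos: [0.3252, 0.3675, 0.3182]
orientation: [-180.0, 0.0, 136.7]
wrist_force: [0.2, 0.5, -1.0]
opening: 0.0097
gripper_force: 58.6
```

Run:
```python
from h import *
o=st(); p=O+.205*UX+.038*UY; print(rel(o,[*p,.2]))
s,c,out=tubes("wrist",o["eef_pos"][2]-.163)
for d in env.tip_of(s,"groove_mid")[:1]: q=onz(c,d["point"],.033)[:2]-O; print(d["p"],d["point"],q@UX,q@UY)
```

```text
t 64.575 pos [0.3252 0.3675 0.3182] jig 0.2039 0.0375 yaw 136.72 F jig 0.2 -0.5 -1.0 M [ 0.01  0.   -0.01] op 0.0097 58.6
[ 0.028 -0.013  2.954]
wrist  mask 0.96 [[0.32, 0.3975], [0.3422, 0.3801]] 0.028 -38.1
wrist  mask 0.81 [[0.3113, 0.38], [0.3606, 0.3335]] 0.068 -43.3
wrist  mask 0.67 [[0.3589, 0.3885], [0.3341, 0.4123]] 0.034 136.0
0.95 [299.2, 256.2] 0.14655396359763648 0.0006104291290064262
```

Call:
apply_moves(commands=[0.02, -0.01, 0.6, 0, 240, 0, 0, 0.8, 0, 240, 0, 0, 0.8, 0, 240, 0, 0, 0.5, 0, 240, 0, 0, 0.2, 0, 240, 0, 0, 0.04, 0, 240, 0, 0, 0, 0, 240, 0, 0, 0, 0, 240])

```text
clock: 65.72
eef_pos: [0.3246, 0.3683, 0.2011]
orientation: [179.9, -0.0, 136.7]
wrist_force: [0.1, -0.3, -0.2]
opening: 0.0097
gripper_force: 58.6
```

Call:
apply_moves(commands=[0, 0, 0.05, 0, 240, 0, 0, 0.03, 0, 240, 0, 0, 0, 0, 240])

```text
clock: 66.1
eef_pos: [0.3242, 0.3679, 0.197]
orientation: [-180.0, 0.0, 136.7]
wrist_force: [-0.5, -0.8, 0.1]
opening: 0.0096
gripper_force: 58.8
```

```bash
python3 -c "
from h import *
st()"
```

```text
t 66.1 pos [0.3242 0.3679 0.197 ] jig 0.2049 0.0379 yaw 136.7 F jig -0.2 0.9 0.1 M [-0.11  0.08  0.01] op 0.0096 58.8
```

Call:
apply_moves(commands=[-0.1, 0, 0, 0, 240, -0.17, 0, 0, 0, 240, -0.17, 0, 0, 0, 240, -0.17, 0, 0, 0, 240, -0.17, 0, 0, 0, 240, -0.12, 0, 0, 0, 240, 0, 0, 0, 0, 240])

```text
clock: 66.97
eef_pos: [0.3508, 0.3427, 0.1971]
orientation: [-180.0, 0.1, 136.7]
wrist_force: [-1.4, -1.7, 0.5]
opening: 0.01
gripper_force: 58.8
```

Call:
apply_moves(commands=[-0.05, 0, 0, 0, 240, -0.05, 0, 0, 0, 240, -0.05, 0, 0, 0, 240, 0, 0, 0, 0, 240])

```text
clock: 67.47
eef_pos: [0.3539, 0.3398, 0.1971]
orientation: [-180.0, -0.2, 136.8]
wrist_force: [-6.6, 2.6, 1.7]
opening: 0.0096
gripper_force: 59.0
```

```bash
python3 -c "
from h import *
st()"
```

```text
t 67.475 pos [0.3539 0.3398 0.1971] jig 0.164 0.0379 yaw 136.76 F jig 6.6 2.6 1.7 M [ 0.71  1.5  -0.11] op 0.0096 59.0
```

Call:
apply_moves(commands=[-0.05, 0, 0, 0, 240, -0.05, 0, 0, 0, 240, 0, 0, 0, 0, 240])

```text
clock: 67.85
eef_pos: [0.3551, 0.3386, 0.197]
orientation: [-180.0, -0.7, 136.9]
wrist_force: [-16.3, 12.5, 2.5]
opening: 0.0096
gripper_force: 59.1
```

```bash
python3 -c "
from h import *
st()"
```

```text
t 67.85 pos [0.3551 0.3386 0.197 ] jig 0.1624 0.038 yaw 136.87 F jig 20.5 2.1 2.5 M [ 2.6   3.46 -0.1 ] op 0.0096 59.1
```

The third tube is against the stop (20 N). I release, rise and check all three.

Call:
apply_moves(commands=[0.05, 0, 0, 0, 240, 0, 0, 0, 0, 200, 0, 0, 0, 0, 160, 0, 0, 0, 0, 160, 0, 0, -0.5, 0, 160, 0, 0, -1, 0, 160, 0, 0, -1, 0, 160, 0, 0, -1, 0, 160])

```text
clock: 68.85
eef_pos: [0.3565, 0.3375, 0.3384]
orientation: [180.0, 0.0, 136.7]
wrist_force: [0.7, 0.3, -0.4]
opening: 0.0318
gripper_force: 0.0
```

Call:
apply_moves(commands=[0.3, 0.3, -1, 0, 0, 0.5, 0.6, -0.7, 0, 0, 0, 0, 0, 0, 0])

```text
clock: 69.22
eef_pos: [0.3586, 0.3878, 0.4075]
orientation: [179.7, 0.0, 136.8]
wrist_force: [0.5, -0.1, -0.2]
opening: 0.0837
gripper_force: 0.0
```

Run:
```python
from h import *
o=st(); s,c,out=tubes("wrist",.0335)
for e in out: print("  jig",[(((p[:2]-O)@UX).round(4).item(),((p[:2]-O)@UY).round(4).item()) for p in e])
cv2.imwrite("pics/w10.png",s["image"])
o=env.get_obs(); print(rel(o,[.498,.256,.4])) ; print(o["qpos"].round(1))
```

```text
t 69.225 pos [0.3586 0.3878 0.4075] jig 0.1935 -0.0002 yaw 136.77 F jig -0.4 -0.3 -0.2 M [-0.04  0.05 -0.08] op 0.0837 0.0
wrist  mask 0.95 [[0.5255, 0.2811], [0.3922, 0.4065]] 0.183 136.7
wrist  mask 0.69 [[0.3402, 0.3516], [0.4744, 0.2249]] 0.184 -43.3
wrist  mask 0.68 [[0.5003, 0.2525], [0.3664, 0.3791]] 0.184 136.6
  jig [(-0.0011, -0.037), (0.182, -0.0369)]
  jig [(0.182, 0.0387), (-0.0024, 0.0389)]
  jig [(-0.0024, 0.001), (0.1819, 0.0008)]
[-4.775  0.046  0.118]
[ 47.2  10.  -12.9  67.1  -0.   90.4]
```

View pics/w10.png

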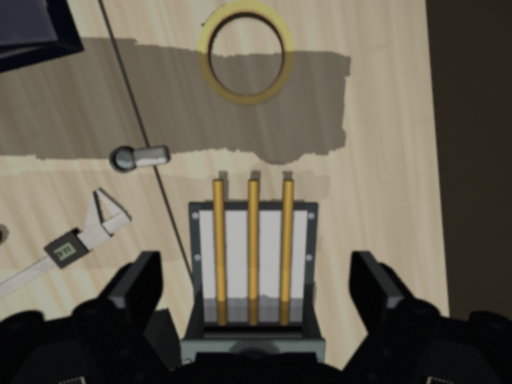

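All three tubes lie level (tops at row 180, columns 219, 253 and 288), with their bases at the stop. Next I move to the ring and turn back to the earlier end heading.

Call:
apply_moves(commands=[-0.95, 0.01, 0, 0, 0, -0.95, 0.01, 0, 0, 0, -0.95, 0.01, 0, 0, 0, -0.95, 0.01, 0, 0, 0, -0.97, 0.01, 0, 0, 0, 0, 0, 0, -1, 0, 0, 0, 0, -1, 0, 0, 0, 0, -1, 0])

```text
clock: 70.32
eef_pos: [0.4974, 0.2551, 0.4033]
orientation: [-179.8, -0.1, 154.8]
wrist_force: [0.3, -0.2, 0.4]
opening: 0.0853
gripper_force: 0.0
```

Call:
apply_moves(commands=[0, 0, 0, -1, 0, 0, 0, 0, -1, 0, 0, 0, 0, -1, 0, 0, 0, 0, -1, 0, 0, 0, 0, -1, 0, 0, 0, 0, -1, 0, 0, 0, 0, -1, 0, 0, 0, 0, -1, 0])

```text
clock: 71.32
eef_pos: [0.4972, 0.2553, 0.4034]
orientation: [-180.0, -0.2, -157.1]
wrist_force: [-0.2, 0.1, -0.0]
opening: 0.0853
gripper_force: 0.0
```

Call:
apply_moves(commands=[0, 0, 0, -1, 0, 0, 0, 0, -1, 0, 0, 0, 0, -1, 0, 0, 0, 0, -1, 0, 0, 0, 0, -1, 0, 0, 0, 0, -1, 0, 0, 0, 0, -1, 0, 0, 0, 0, -0.6, 0])

```text
clock: 72.32
eef_pos: [0.4972, 0.2553, 0.4034]
orientation: [179.9, -0.2, -111.6]
wrist_force: [0.2, -0.3, 0.2]
opening: 0.0857
gripper_force: 0.0
```

Call:
apply_moves(commands=[0, 0, 0, 0, 0, 0, 0, 0, 0, 0])

```text
clock: 72.58
eef_pos: [0.4976, 0.2559, 0.4043]
orientation: [180.0, -0.1, -111.8]
wrist_force: [-0.8, 0.8, 1.0]
opening: 0.0853
gripper_force: 0.0
```

Run:
```python
from h import *
o=st(); s,c=shot("wrist"); print(rel(o,[.498,.256,.272]))
for k,z in {"upper_collar":.136,"cam_ring":.124}.items():
    for d in env.masks_of(s,k)[:1]:
        l,t,w,h=d["rect"]; print(k,d["p"],d["rect"],onz(c,(l+w/2,t+h/2),z).round(4))
for d in env.tip_of(s,"ring_mark")[:1]: print(d,onz(c,d["point"],.124))
```

```text
t 72.575 pos [0.4976 0.2559 0.4043] jig 0.0019 0.0004 yaw -111.79 F jig 1.1 -0.0 1.0 M [-0.01 -0.01  0.02] op 0.0853 0.0
[-0.009 -0.011  3.308]
upper_collar 0.6 [226.4, 166.1, 57.2, 59.4] [0.4966 0.2538 0.136 ]
cam_ring 0.62 [218.0, 153.8, 75.9, 75.6] [0.496  0.2542 0.124 ]
{'point': [244.0, 162.2], 'p': 0.71} [0.49582793 0.22901987 0.124     ]
```

Call:
apply_moves(commands=[0, 0, 0.6, 0, 0, 0, 0, 0.7, 0, 0, 0, 0, 0.7, 0, 0, 0, 0, 0.7, 0, 0, 0, 0, 0.6, 0, 0, 0, 0, 0, 0, 0, 0, 0, 0, 0, 60, 0, 0, 0, 0, 90], force=60)

```text
clock: 73.78
eef_pos: [0.4986, 0.2568, 0.2751]
orientation: [-179.9, 0.1, -111.7]
wrist_force: [-0.3, -0.4, 0.9]
opening: 0.0577
gripper_force: 63.6
```

Call:
apply_moves(commands=[0, 0, 0, 0, 120, 0, 0, 0, 0, 120, 0, 0, 0, 0, 120, 0, 0, 0, 0, 120])

```text
clock: 74.28
eef_pos: [0.4986, 0.2568, 0.275]
orientation: [-179.9, 0.1, -111.7]
wrist_force: [-0.8, -1.2, 6.0]
opening: 0.0577
gripper_force: 63.4
```

Call:
apply_moves(commands=[0, 0, 0, 1, 120, 0, 0, 0, 1, 120, 0, 0, 0, 1, 120, 0, 0, 0, 1, 120, 0, 0, 0, 1, 120, 0, 0, 0, 1, 120, 0, 0, 0, 1, 120, 0, 0, 0, 1, 120])

```text
clock: 75.28
eef_pos: [0.4993, 0.256, 0.275]
orientation: [-179.8, 0.2, -159.9]
wrist_force: [2.2, -4.6, 5.3]
opening: 0.0577
gripper_force: 63.5
```

Run:
```python
from h import *
o=st(); s,c=shot("wrist")
for d in env.tip_of(s,"ring_mark")[:1]: p=onz(c,d["point"],.124); print(d,p,np.degrees(np.arctan2(p[1]-.256,p[0]-.4975))%360)
```

```text
t 75.275 pos [0.4993 0.256  0.275 ] jig 0.0008 -0.0008 yaw -159.93 F jig -4.7 1.8 5.3 M [-1.11 -0.5   0.06] op 0.0577 63.5
{'point': [237.6, 220.4], 'p': 0.97} [0.47646651 0.23971893 0.124     ] 217.74182380810873
```

Call:
apply_moves(commands=[0, 0, 0, 1, 120, 0, 0, 0, 1, 120, 0, 0, 0, 1, 120, 0, 0, 0, 1, 120, 0, 0, 0, 1, 120, 0, 0, 0, 1, 120, 0, 0, 0, 1, 120, 0, 0, 0, 1, 120])

```text
clock: 76.38
eef_pos: [0.4993, 0.255, 0.275]
orientation: [-179.9, 0.4, 152.0]
wrist_force: [1.7, -9.2, 6.5]
opening: 0.058
gripper_force: 63.7
```

Call:
apply_moves(commands=[0, 0, 0, 1, 120, 0, 0, 0, 1, 120, 0, 0, 0, 1, 120, 0, 0, 0, 1, 120, 0, 0, 0, 1, 120, 0, 0, 0, 0.5, 120, 0, 0, 0, 0, 120])

```text
clock: 77.25
eef_pos: [0.4986, 0.2546, 0.275]
orientation: [180.0, 0.4, 119.4]
wrist_force: [0.4, -13.4, 9.9]
opening: 0.0576
gripper_force: 64.0
```

Run:
```python
from h import *
o=st(); s,c=shot("wrist")
for d in env.tip_of(s,"ring_mark")[:1]: p=onz(c,d["point"],.124); print(d,p,np.degrees(np.arctan2(p[1]-.256,p[0]-.4975))%360)
```

```text
t 77.25 pos [0.4986 0.2546 0.275 ] jig 0.0003 0.0007 yaw 119.43 F jig -9.5 9.5 9.9 M [-2.7   0.02  1.94] op 0.0576 64.0
{'point': [237.3, 222.3], 'p': 0.61} [0.47964713 0.2729856  0.124     ] 136.42602621109006
```

At the stop: moment 1.9 N m, mark at 136.4° against the jig axis at 136.7°. I release and rise.

Call:
apply_moves(commands=[0, 0, 0, 0, 90, 0, 0, 0, 0, 40, 0, 0, 0, 0, 0, 0, 0, 0, 0, 0, 0, 0, -0.5, 0, 0, 0, 0, -1, 0, 0, 0, 0, -1, 0, 0, 0, 0, -0.9, 0, 0])

```text
clock: 78.35
eef_pos: [0.4979, 0.2567, 0.4106]
orientation: [180.0, -0.0, 119.3]
wrist_force: [0.1, 0.8, -0.4]
opening: 0.0852
gripper_force: 0.0
```

Call:
apply_moves(commands=[0.9, 0, 0, 0, 0, 0.9, 0, 0, 0, 0, 0, 0, 0, 0, 0, 0, 0, 0, 0, 0])

```text
clock: 78.85
eef_pos: [0.4627, 0.3192, 0.409]
orientation: [-180.0, 0.0, 119.3]
wrist_force: [0.1, -0.0, 0.1]
opening: 0.0855
gripper_force: 0.0
```

Run:
```python
from h import *
o=st(); s,c,out=tubes("wrist",.0335)
for e in out: print("  jig",[(((p[:2]-O)@UX).round(4).item(),((p[:2]-O)@UY).round(4).item()) for p in e])
for d in env.tip_of(s,"ring_mark")[:1]: p=onz(c,d["point"],.124); print(d,p,np.degrees(np.arctan2(p[1]-.256,p[0]-.4975))%360)
cv2.imwrite("pics/w11.png",s["image"])
tubes("top",.0335)
```

```text
t 78.85 pos [0.4627 0.3192 0.409 ] jig 0.0708 -0.0217 yaw 119.33 F jig -0.1 -0.0 0.1 M [ 0.02  0.02 -0.01] op 0.0855 0.0
wrist  mask 0.88 [[0.3664, 0.3792], [0.489, 0.263]] 0.169 -43.5
wrist  mask 0.76 [[0.3926, 0.4063], [0.5139, 0.2922]] 0.167 -43.3
wrist  mask 0.62 [[0.3411, 0.3506], [0.4623, 0.2363]] 0.167 -43.3
  jig [(0.182, 0.0006), (0.0131, 0.0012)]
  jig [(0.1815, -0.037), (0.015, -0.0371)]
  jig [(0.1807, 0.0389), (0.0141, 0.0389)]
{'point': [246.0, 248.7], 'p': 0.81} [0.47994785 0.27101534 0.124     ] 139.45398623227754
top  mask 0.26 [[0.5718, 0.321], [0.4271, 0.2017]] 0.188 -140.5
```

View pics/w11.png

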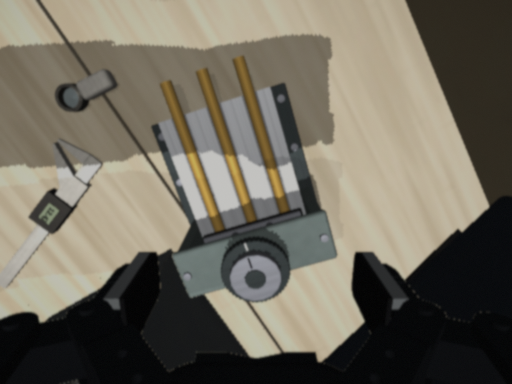

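The three tubes lie in the grooves and end level (ends at (165,83), (203,70) and (240,58)). The bar is across them near row 220. The white mark at (246,249) lines up with the black collar line, so the ring is shut. I hand in the job.

```bash
python3 -c "
from bench import env
print(env.finish_job())"
```

```text
the job is handed in; nothing more can be done
None
```

I handed in the job with all three brass tubes in their own grooves, pushed home against the end stop, and the ring turned back fully shut so the bar holds them; the hand-in gave no verdict.

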